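# Turn over and load the bead board

### The job

The bead board in the turn-over frame was left face down: slacken the clamp knob on top of the frame, turn the board over by its grab bar, the bar going up and over the top, until the rimmed side is up and level, and lock it there with the knob. Then push the catch tray in under the board, fully home against the frame's tie rail. Then carry all the beads from the bin to the board's rimmed well with the scoop, never touching a bead with the gripper, lay the scoop back upright on its rubber pad, and leave the other things on the bench alone.

Things in the scene. Friction and masses are not known exactly. Their poses are not given: they have to be found in the camera images.
- frame: turn-over frame fixed to bench: two uprights at x = -130 and +130 mm, black bearing blocks on top (30 x 44 mm, up to 147 mm), the board between. Origin on the bench, midway; x along the board's turning axis, which is 125 mm up; clamp knob on the -x upright; z up. The feet (8 mm high, y -80 to +112 mm) leave a gap x -113 to +113 mm; a tie rail 18 mm high joins them, its near face at y = +100 mm.
- board (a joint): board's turning angle (rad): 0 = rimmed side straight down, 3.14 = rimmed side up, level. As it grows the grab bar, on the frame's -y side at 0, rises over the top and comes down on the +y side. Stops at -0.45 and 3.6. Slack, it has 0.1 N m of friction and stays where left; with the clamp tight it holds against about 0.6 to 1 N m.
- well (a point): centre of the felt floor of the well on the board's rimmed side (4 mm from the turning axis). x along the board's long axis, z out of the well (up when face up). Plywood board 190 x 110 x 6 mm; the rim stands 13 mm above the well floor, is 4 mm thick and measures 162 (x) x 86 (y) mm inside.
- bar (a point): middle of the steel grab bar, 12 mm thick and 132 mm long, parallel to the turning axis and 97 mm from it, on two 8 mm stems 120 mm apart; the gap between the board's edge and the bar is 36 mm, open for fingers.
- clamp (a joint): clamp knob on top of the -x bearing block, axis vertical (rad, 0 to 1.5); grows as it is turned clockwise seen from above. Below 0.5 the board is slack, the brake bites from about 0.7 and is tight above 1.1. Takes 0.15 to 0.3 N m to turn and stays where it is left.
- clamp_grip (a point): grip point of the clamp knob, on its axis, 176 mm above the bench: a black wing 42 mm long and 12 mm thick, from 160 to 186 mm above the bench, on a round hub. The point's x axis lies along the wing, and along the frame's x axis at joint value 0.
- tray: loose steel catch tray, 190 (x) x 180 (y) x 16 mm, about 350 g; origin at the centre of its underside. At its -y side a tongue carries an upright black tab to hold it by, centred at y = -132 mm, 20 (x) x 10 (y) mm, 4 to 47 mm above the bench. It slides along the frame's +y between the feet, under the board, until it meets the tie rail (its origin then at y = +10 mm in the frame).
- bin: white bead bin, fixed: 58 mm wide inside (y), 66 outside, side walls 44 mm above the bench; the -x end wall is 40 mm high with its inner face at x = -105 mm. Origin on the bench, y = 0 in the middle. The inner floor is level, 6 mm above the bench, and ends at x = +60 mm, where a slanted end, 55 degrees from level, rises to 43 mm at x = +86 mm. The beads lie near that end.
- bead1: round faceted black bead, 18 mm across, 10 g, slippery; origin at its centre. None when absent. All the beads are alike and lie in the bin.
- bead2: round faceted black bead, 18 mm across, 10 g, slippery; origin at its centre. None when absent.
- bead3: round faceted black bead, 18 mm across, 10 g, slippery; origin at its centre. None when absent.
- bead4: round faceted black bead, 18 mm across, 10 g, slippery; origin at its centre. None when absent.
- bead5: round faceted black bead, 18 mm across, 10 g, slippery; origin at its centre. None when absent.
- bead6: round faceted black bead, 18 mm across, 10 g, slippery; origin at its centre. None when absent.
- bead7: round faceted black bead, 18 mm across, 10 g, slippery; origin at its centre. None when absent.
- bead8: round faceted black bead, 18 mm across, 10 g, slippery; origin at its centre. None when absent.
- bead9: round faceted black bead, 18 mm across, 10 g, slippery; origin at its centre. None when absent.
- scoop: loose scoop, 130 g: flat steel bowl 62 (x) x 52 mm, inside 45 wide at the back and 49 in front, floor 1.6 thick, side walls 20 high ending 14 mm behind the front lip, back wall 22 high, open at +x. Origin at the centre of the bowl's underside; lip at x = +31, z = 0. A wooden handle 12 mm wide (y), 16 deep, rises backwards at 40 degrees to 79 mm high; hold its sides at x = -86, z = 60 mm.
- pad: flat dark rubber pad 170 (x) x 110 (y) x 3 mm fixed to the bench, where the scoop lies at the start. Origin at the centre of its underside.
- cone: cone of black thread, 68 mm across the foot, 142 mm high; to be left alone. Origin at the centre of its underside.
- phone: phone lying flat, 150 x 73 x 9 mm; to be left alone. Origin at the centre of its underside.
- scissors: small steel scissors lying flat, about 105 mm long; to be left alone. Origin at the centre of its underside near the pivot.
- seed_tin: round open aluminium tin of tiny seed beads, 104 mm across, 26 mm high; to be left alone. Origin at the centre of its underside.
- jar: small glass jar with a metal lid, 42 mm across, 55 mm high; to be left alone. Origin at the centre of its underside.
There are look-alikes about, which are no part of the job. Leave any green look-alike of the bin alone. What is shaped like the scoop but red is not meant.

How it is judged:
By the outcome, as a careful person would: the job done as asked, in the order asked, and still so for the second after the job is handed in, with the robot touching nothing.
Of bead1, bead2, bead3, bead4, bead5, bead6, bead7, bead8, bead9 only 5 to 9 are there at a start; the rules pass over those that are not, and their reading is None.
At some moment in a run one of tray, scoop may be knocked a few centimetres aside while the robot is not near it.
It also fails if it takes over 210 s, if anything falls off the work surface, if the arm or the gripper's body presses on something with over 40 N, if the wrist force passes 120 N, or if a joint passes its speed limit or range.

### The arm

A 6-joint arm with a two-finger parallel gripper is mounted at the origin on the work surface. World frame = base frame: x ahead of the robot, y to its left, z up, the work surface at z = 0. Lengths are in m, angles in degrees, forces in N, time in s.
With the tool pointing down it reaches from about 0.4 to 0.825 m from the base axis. Payload 7 kg.
Tool frame: the origin (TCP) lies midway between the tips of the shut fingers; the grasp point (between the pads) lies 19 mm behind it; z points along the fingers, y is the direction in which the jaws open and shut (so a half turn about z gives the same grasp; the last joint's range is limited). The gripper opens to 88 mm and grips with 3 to 60 N. Pads are 19 mm wide; open, the fingers measure 130 mm over their backs; the gripper's body (78 mm by 193 mm) begins 47 mm behind the grasp point.
Start: joints at [87.439, 20.546, 0.682, 0, -70.136, -16.507], TCP at [0.221, 0.638, 0.227] pointing down, gripper open.
Joint ranges: [-176.03, 176.03], [-82.01, 121.73], [-58.28, 71.71], [-173.87, 95.51], [-174.79, -0.11], [-173.66, 173.66]. Speed limits (degrees/s): [136.94, 136.94, 172.46, 180, 180, 180].

### API

Orientations are given as [roll, pitch, yaw] about the fixed x, y, z axes, in that order (R = Rz(yaw) Ry(pitch) Rx(roll)).
In Python, from plant import ctrl gives the robot as it stands. The module is installed in compiled form; this text tells all that it offers.
- The arm moves only by the tool arm_command, never from a script. Its argument "targets" is a list that holds one entry, the list of rows, each a list of 7 numbers: the turn, a rotation vector about the world's x, y, z in rad, then the shift along the world's x, y, z in cm, then the opening, from 0 (shut) to 1 (fully open). A call has 1 to 8 rows; each row is the pose to reach, as a shift and turn from the pose commanded when the call began; what a row does not reach only later rows make up. A row lasts 1/12 s, in which the tool goes at most 41.7 mm and 7.16 degrees, less where a joint would pass 70% of its speed; a pose out of reach is approached as far as the arm can. A call with a gripper value outside its range is refused whole. The fingers move at their own pace and stop on an object; the grip force is fixed at half the most. Time passes only in rows, so rows that repeat a pose let the fingers close. It gives the time, the measured TCP pose, the force and the opening at its end, in the units of the state.
- ctrl.get_obs(): the state, without advancing time (a new reading comes with each control period).
- ctrl.snapshot(name): name is "side" or "top"; returns the picture (384x512x3 uint8, blue, green, red); there is no depth.
- ctrl.camera_model(name): a dict with "K" (3x3 intrinsics, pixels), "xyz" and "rotation" of the camera in the world. Camera axes: x right, y up, looking along -z (the intrinsics and any distortion apply to the point x, -y, -z); pixel columns grow to the right and rows downward; lengths in m; the calibration is good to about 2 mm. A picture is of the moment at which its call begins. camera_model takes no time and is no camera call.
- ctrl.close_job(): hands the job in, once; it reports no verdict.
The state is a dict: "clock": time; "joint_pos": joint angles; "qvel": joint speeds; "tau": joint torques, N m; "tool_pos": TCP position; "orientation": TCP orientation; "force": force on the tool from outside, world axes, zero at the start; "moment": the same for the moment, N m; "opening": finger opening in m.
Only numpy, scipy, OpenCV 4.12 (cv2) and the standard library are available. Lean on these libraries where they do the work, as an engineer would, in place of code of your own. Each camera call takes 0.05 s, during which the arm holds its last target. There are 200 camera calls.

## Working session

There is one attempt and no reset: what is moved stays moved. The work goes in short steps, Python scripts to look and compute and a tool call to move; the robot and the scene stay as the last step left them, time stands still between calls to the robot, and variables do not carry over. Pictures are saved under pics/ and viewed, about 12 in all and at most 16, crops included, and the job is handed in when it is done.

Besides the shell and the picture viewer there is one more tool, called after "Call:" as name(argument=value, ...), one argument or row to a line, values as JSON. arm_command: Moves the arm, as the interface text tells. Its arguments: {"type":"object","properties":{"targets":{"type":"array","items":{"type":"array","items":{"type":"array","items":{"type":"number"}}}}},"required":["targets"]}

```bash
mkdir -p pics; cat > h.py <<'E'
import numpy as np, cv2
from plant import ctrl
from scipy.spatial.transform import Rotation as R
def cam(n):
    m=ctrl.camera_model(n); return np.array(m["K"],float),np.array(m["xyz"],float),m["rotation"],m
def rot(r):
    r=np.array(r,float)
    return r if r.shape==(3,3) else R.from_euler('xyz',r,degrees=True).as_matrix()
def ray(n,u,v):
    K,c,r,m=cam(n); d=m.get("distortion")
    p=cv2.undistortPoints(np.array([[[u,v]]],float),K,None if d is None else np.array(d,float))[0,0]
    return c,rot(r)@np.array([p[0],-p[1],-1.])
def on(n,u,v,z):
    c,d=ray(n,u,v); return c+d*(z-c[2])/d[2]
def px(n,P):
    K,c,r,m=cam(n); q=rot(r).T@(np.array(P,float)-c); q=np.array([q[0],-q[1],-q[2]])
    d=m.get("distortion")
    return cv2.projectPoints(q[None],np.zeros(3),np.zeros(3),K,None if d is None else np.array(d,float))[0].ravel()
def tri(a,b):
    (c1,d1),(c2,d2)=ray(*a),ray(*b)
    s=np.linalg.lstsq(np.c_[d1,-d2],c2-c1,rcond=None)[0]
    p,q=c1+s[0]*d1,c2+s[1]*d2; return (p+q)/2,np.linalg.norm(p-q)
def snap(n,f):
    im=ctrl.snapshot(n); cv2.imwrite(f"pics/{f}.png",im); return im
def crop(im,f,x0,y0,x1,y1,s):
    cv2.imwrite(f"pics/{f}.png",cv2.resize(im[y0:y1,x0:x1],None,fx=s,fy=s,interpolation=cv2.INTER_CUBIC))
E
python3 - <<'E'
from h import *
for n in("top","side"):
    print(cam(n)[3]); im=snap(n,n+"0"); cv2.imwrite(f"pics/{n}0b.png",cv2.resize(im,(800,600)))
o=ctrl.get_obs();print(o)
E
```

```text
{'K': array([[426.25651234,   0.        , 252.82277027],
       [  0.        , 426.25651234, 194.33123669],
       [  0.        ,   0.        ,   1.        ]]), 'xyz': array([ 0.39690478, -0.12254167,  1.30432935]), 'rotation': array([  6.61297843,  -0.85296421, -91.22488784])}
{'K': array([[370.71434457,   0.        , 249.64982301],
       [  0.        , 370.71434457, 193.33781773],
       [  0.        ,   0.        ,   1.        ]]), 'xyz': array([0.47994831, 0.90447487, 0.77225783]), 'rotation': array([  57.94851522,   -0.74116897, -176.45130825])}
{'clock': 0.1, 'joint_pos': array([ 8.74394717e+01,  2.05882655e+01,  6.40653867e-01, -1.60333011e-02,
       -7.01356074e+01, -1.65088357e+01]), 'qvel': array([ 0.00921028, -0.05153845,  0.0830016 ,  0.00775092,  0.07687992,
        0.02559117]), 'tau': array([-1.60440552e-03, -5.84162557e+01,  2.93751544e+01,  7.01553673e+00,
        1.01635893e-02, -5.32959371e-05]), 'tool_pos': array([0.22040347, 0.63756158, 0.22572357]), 'orientation': array([ 1.79915928e+02, -9.19789347e-03, -1.90748162e+01]), 'force': array([ 0.9558788 , -0.4413034 ,  1.05500686]), 'moment': array([-0.01207297, -0.04984458, -0.00167387]), 'opening': 0.0877594949853828}
```

View pics/top0b.png

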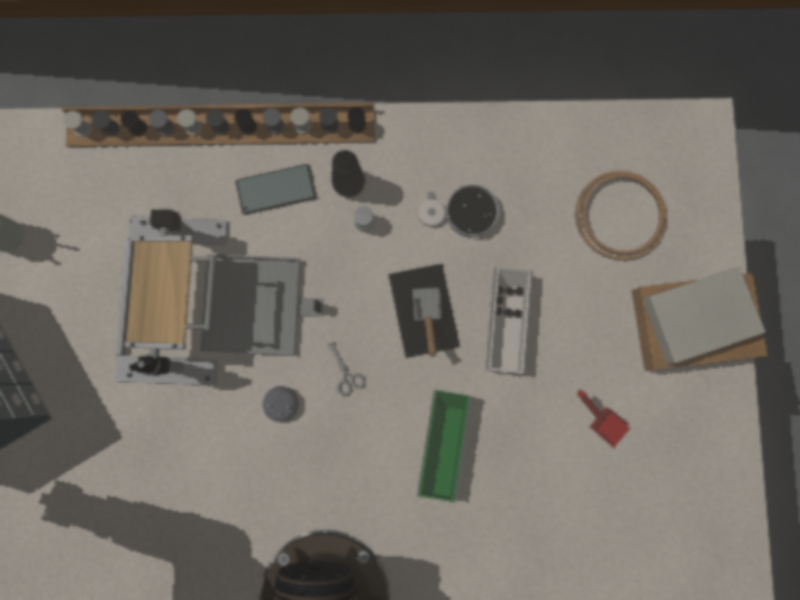

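View pics/side0b.png

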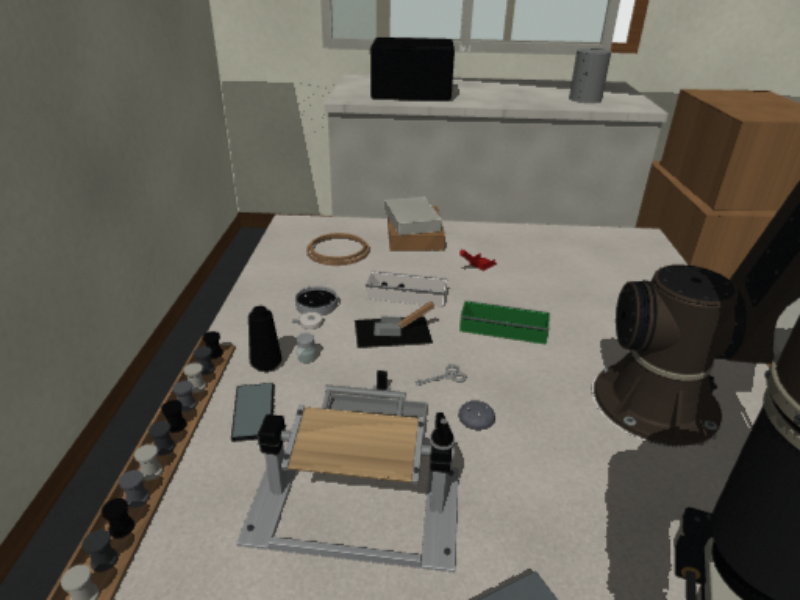

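Top view (800x600 px): frame around (170,300), with the knob on the lower upright at (150,365). The tray's tab is at (318,307), the scoop is on its pad at (428,310), and the white bin is at (510,320) with beads near its upper end.

Look-alikes are the green bin at (445,445), the red scoop at (605,420) and the second black bearing block at (163,220), which has no knob. I choose the white bin, the grey scoop and the lower block with the wing. One composite close crop to check.

```bash
python3 - <<'E'
from h import *
t=cv2.imread("pics/top0.png"); s=cv2.imread("pics/side0.png")
def c(im,x0,y0,x1,y1,w,h): return cv2.resize(im[y0:y1,x0:x1],(w,h),interpolation=cv2.INTER_CUBIC)
# top frame 70..220 x 130..250 ; top scoop/bin 245..345 x160..250
A=np.vstack([np.hstack([c(t,70,130,170,250,320,384)[:300],c(t,120,130,220,205,400,300)])[:, :720],
 ])
A=np.hstack([c(t,70,130,220,250,400,320),c(t,245,160,345,240,400,320)])
B=np.hstack([c(s,150,240,300,345,400,280),c(s,220,165,320,235,400,280)])
cv2.imwrite("pics/c1.png",np.vstack([A,B]))
E
```

```text
(no output)
```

View pics/c1.png

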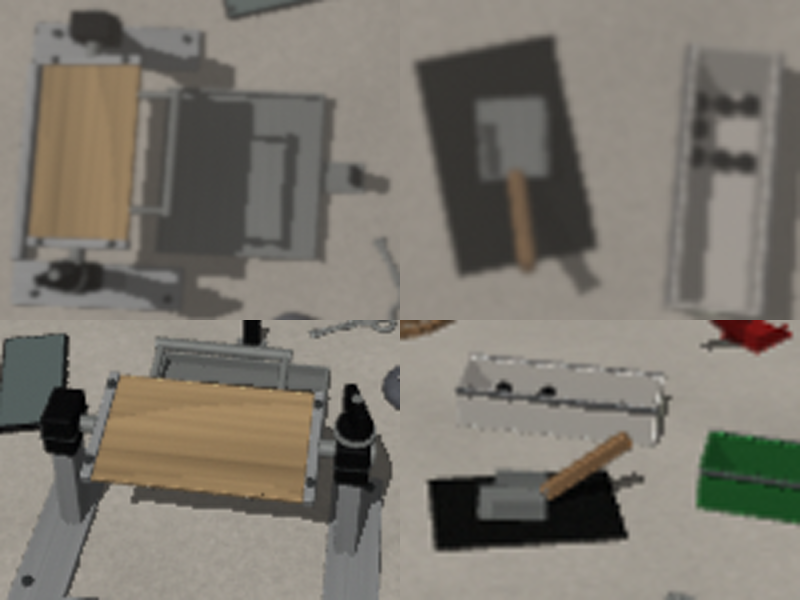

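The crops confirm the choice: knob wing on the lower block (about (60,275) in the first panel), grey steel scoop with its lip towards +x, and the white bin with black beads near its slanted upper end. I'll compute poses next.

```bash
python3 - <<'E'
from h import *
np.set_printoptions(precision=4,suppress=True)
f=lambda p,z:on("top",70+p[0]/2.667,130+p[1]/2.667,z)
A,D,B,C=[f(p,.008) for p in((36,22),(14,303),(203,33),(183,308))]
print("feet",A,D,B,C,np.linalg.norm(A-D),np.linalg.norm(A-B),np.linalg.norm(D-C))
xd=(A-D)+(B-C);yaw=np.arctan2(xd[1],xd[0]);yd=(A-B)+(D-C);yaw2=np.arctan2(-yd[0],yd[1])
print("yaw",np.degrees([yaw,yaw2]))
y=np.radians(np.degrees(yaw*.6+yaw2*.4)); Ry=R.from_euler('z',y).as_matrix()
O=(A+B+C+D)/4-Ry@[0,.016,0];O[2]=0;print("origin",O,"yaw",np.degrees(y))
np.savez("frame.npz",O=O,y=y)
F=lambda p:O+Ry@np.array(p)
t=cv2.imread("pics/top0.png");s=cv2.imread("pics/side0.png")
pts={"k":(-.13,0,.176)}
for i in(-1,1):
  for a in(-.015,.015):
    for b in(-.022,.022): pts[(i,a,b)]=(i*.13+a,b,.147)
for b in(-1,1): pts[("bar",b)]=(b*.066,-.097,.125); pts[("rail",b)]=(b*.113,.1,.018)
out=[]
for n,im in(("top",t),("side",s)):
  x0,y0,x1,y1=(70,130,220,250) if n=="top" else (150,240,300,360)
  q=cv2.resize(im[y0:y1,x0:x1],None,fx=2.667,fy=2.667)
  for k,p in pts.items():
    u=px(n,F(p)); cv2.circle(q,tuple(int(v) for v in ((u-[x0,y0])*2.667)),2,(0,0,255) if k!="k" else (0,255,0),-1)
  out.append(q)
cv2.imwrite("pics/c2.png",cv2.resize(np.hstack(out),None,fx=1,fy=1))
g=lambda p,z:on("top",245+(p[0]-400)/4,160+p[1]/4,z)
print("bin",[g(p,.044) for p in((688,45),(780,52),(760,318),(668,305))])
print("scoop bowl",[g(p,.02) for p in((475,98),(548,95),(550,178),(480,182))],"hend",g((527,268),.079))
print("pad",[g(p,.003) for p in((415,62),(553,36),(597,247),(460,274))])
print("tab",f((357,177),.047),"tray corners",f((323,97),.016),f((327,260),.016))
print("bar px top ends", tri(("top",70+176/2.667,130+92/2.667),("side",150+155/2.667,240+(340-320)/2.667)),tri(("top",70+165/2.667,130+212/2.667),("side",150+289/2.667,240+(352-320)/2.667)))
E
```

```text
feet [0.7315 0.3745 0.008 ] [0.4083 0.3913 0.008 ] [0.715  0.1816 0.008 ] [0.3986 0.2018 0.008 ] 0.3236334999946474 0.19358163957833746 0.18981022246744603
yaw [-3.3084 -3.9049]
origin [0.5624 0.2713 0.    ] yaw -3.5470203203411534
bin [array([ 0.6086, -0.3386,  0.044 ]), array([ 0.6019, -0.4076,  0.044 ]), array([ 0.4038, -0.3839,  0.044 ]), array([ 0.4147, -0.3163,  0.044 ])]
scoop bowl [array([ 0.5748, -0.1787,  0.02  ]), array([ 0.5761, -0.2344,  0.02  ]), array([ 0.5126, -0.234 ,  0.02  ]), array([ 0.5106, -0.181 ,  0.02  ])] hend [ 0.4428 -0.2105  0.079 ]
pad [array([ 0.6061, -0.1338,  0.003 ]), array([ 0.6245, -0.2411,  0.003 ]), array([ 0.4605, -0.2699,  0.003 ]), array([ 0.4422, -0.1648,  0.003 ])]
tab [0.539  0.0008 0.047 ] tray corners [0.6357 0.0421 0.016 ] [0.449  0.0384 0.016 ]
bar px top ends (array([0.6219, 0.1768, 0.1456]), np.float64(0.00445777067652896)) (array([0.495 , 0.186 , 0.1476]), np.float64(0.0014631145433420965))
```

View pics/c2.png

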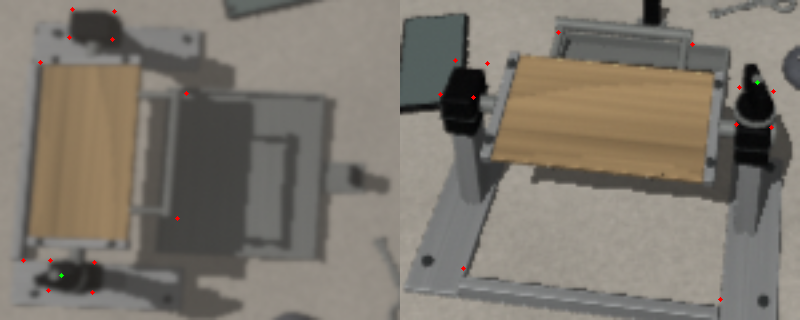

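```bash
python3 - <<'E'
from h import *
t=cv2.imread("pics/top0.png");s=cv2.imread("pics/side0.png")
c=lambda im,x0,y0,w,h,W,H:cv2.resize(im[y0:y0+h,x0:x0+w],(W,H),interpolation=cv2.INTER_CUBIC)
q=lambda im:cv2.convertScaleAbs(im,alpha=1.8)
A=np.hstack([c(q(t),75,220,40,30,400,300),c(q(s),255,255,40,30,400,300)])
B=np.hstack([c(q(t),310,170,40,30,400,300),c(q(s),230,170,60,30,400,300)])
cv2.imwrite("pics/c3.png",np.vstack([A,B]))
E
```

```text
(no output)
```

View pics/c3.png

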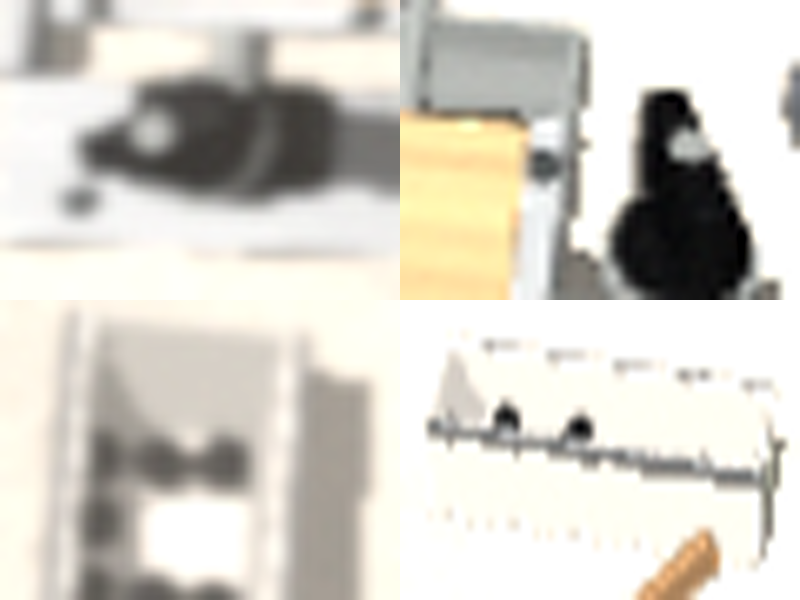

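Knob: wing tip at (90,152) and marker at (153,130) in the crop, so it lies about 14° off world y. That puts the clamp near 1.27, i.e. tight. The bin shows 7 or so beads near its slanted end. I'll go to the knob with the jaws across the wing.

Call:
arm_command(
  targets=[
    [[0,0,-0.995,21.2,-35.9,0,1],[0,0,-0.995,21.2,-35.9,0,1],[0,0,-0.995,21.2,-35.9,0,1],[0,0,-0.995,21.2,-35.9,0,1],[0,0,-0.995,21.2,-35.9,0,1],[0,0,-0.995,21.2,-35.9,0,1],[0,0,-0.995,21.2,-35.9,0,1],[0,0,-0.995,21.2,-35.9,0,1]],
  ],
)

```text
clock: 0.77
tool_pos: [0.3904, 0.3489, 0.2265]
orientation: [180.0, -0.0, -76.4]
force: [0.6, 0.7, -0.6]
opening: 0.0874
```

Call:
arm_command(
  targets=[
    [[0,0,0,4.3,-7.0,0,0.6],[0,0,0,4.3,-7.0,0,0.6],[0,0,0,4.3,-7.0,0,0.6],[0,0,0,4.3,-7.0,-2,0.6],[0,0,0,4.3,-7.0,-4,0.6],[0,0,0,4.3,-7.0,-5.5,0.6],[0,0,0,4.3,-7.0,-6.5,0.6],[0,0,0,4.3,-7.0,-6.5,0.6]],
  ],
)

```text
clock: 1.43
tool_pos: [0.432, 0.2798, 0.1593]
orientation: [179.8, -0.1, -76.1]
force: [-0.1, 0.3, 0.6]
opening: 0.0529
```

```bash
python3 - <<'E'
from h import *
print({k:v for k,v in ctrl.get_obs().items() if k in("tool_pos","orientation","force","opening","joint_pos")})
t=snap("top","top1");s=snap("side","side1")
q=lambda im:cv2.convertScaleAbs(im,alpha=1.6)
c=lambda im,x0,y0,w,h,W,H:cv2.resize(im[y0:y0+h,x0:x0+w],(W,H),interpolation=cv2.INTER_CUBIC)
cv2.imwrite("pics/c4.png",np.hstack([c(q(t),65,190,64,64,400,400),c(q(s),240,230,64,64,400,400)]))
E
```

```text
{'joint_pos': array([ 5.47856666e+01,  8.85854793e+00, -2.46206720e+01, -4.03493550e-02,
       -5.67495104e+01, -4.08667774e+01]), 'tool_pos': array([0.43200257, 0.27984531, 0.15933549]), 'orientation': array([ 1.79805001e+02, -1.24211845e-01, -7.61030903e+01]), 'force': array([-0.07110435,  0.27637307,  0.64463252]), 'opening': 0.05291492016640309}
```

View pics/c4.png

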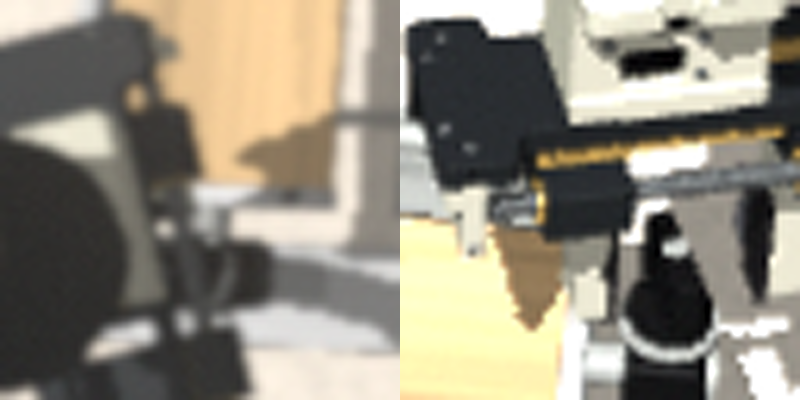

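The knob wing (665,240) sits between the fingers (620 and 745), about 5 mm towards +x of centre. I'll shift and close.

Call:
arm_command(
  targets=[
    [[0,0,0,0.5,0,0.1,0.6],[0,0,0,0.5,0,0.1,0],[0,0,0,0.5,0,0.1,0],[0,0,0,0.5,0,0.1,0],[0,0,0,0.5,0,0.1,0],[0,0,0,0.5,0,0.1,0]],
  ],
)

```text
clock: 2.03
tool_pos: [0.438, 0.281, 0.1628]
orientation: [-180.0, 0.0, -76.1]
force: [0.5, -0.2, -1.0]
opening: 0.0248
```

Call:
arm_command(
  targets=[
    [[0,0,0,0,0,0,0],[0,0,0,0,0,0,0],[0,0,0,0,0,0,0],[0,0,0,0,0,0,0],[0,0,0,0,0,0,0],[0,0,0,0,0,0,0]],
  ],
)

```text
clock: 2.53
tool_pos: [0.4368, 0.2805, 0.1625]
orientation: [179.9, -0.0, -76.1]
force: [-7.5, 0.2, 4.4]
opening: 0.012
```

Call:
arm_command(
  targets=[
    [[0,0,0.12,-0.1,0,0,0],[0,0,0.24,-0.1,0,0,0],[0,0,0.36,-0.1,0,0,0],[0,0,0.48,-0.1,0,0,0],[0,0,0.6,-0.1,0,0,0],[0,0,0.72,-0.1,0,0,0],[0,0,0.84,-0.1,0,0,0],[0,0,0.95,-0.1,0,0,0]],
  ],
)

```text
clock: 3.2
tool_pos: [0.4388, 0.2827, 0.1627]
orientation: [-179.8, -0.1, -21.3]
force: [8.9, 5.1, -10.1]
opening: 0.012
```

Call:
arm_command(
  targets=[
    [[0,0,0.1,0,0,0,0],[0,0,0.1,0,0,0,0],[0,0,0.1,0,0,0,0],[0,0,0.1,0,0,0,0.3],[0,0,0.1,0,0,0,0.5],[0,0,0.1,0,0,0,0.5],[0,0,0.1,0,0,3,0.5],[0,0,0.1,0,0,7,0.5]],
  ],
)

```text
clock: 3.87
tool_pos: [0.4351, 0.279, 0.2302]
orientation: [179.6, 0.2, -15.9]
force: [1.1, 1.1, -0.4]
opening: 0.0397
```

Call:
arm_command(
  targets=[
    [[0,0,0.217,12.6,-10.0,0,0.33],[0,0,0.217,12.6,-10.0,0,0.33],[0,0,0.217,12.6,-10.0,0,0.33],[0,0,0.217,12.6,-10.0,0,0.33],[0,0,0.217,12.6,-10.0,0,0.33],[0,0,0.217,12.6,-10,-3,0.33],[0,0,0.217,12.6,-10,-5,0.33],[0,0,0.217,12.6,-10,-5,0.33]],
  ],
)

```text
clock: 4.53
tool_pos: [0.5605, 0.1791, 0.1781]
orientation: [179.8, 0.4, -3.6]
force: [-1.5, -0.9, -1.0]
opening: 0.0289
```

```bash
python3 - <<'E'
from h import *
print(ctrl.get_obs()["tool_pos"],ctrl.get_obs()["opening"])
t=snap("top","top2");s=snap("side","side2")
q=lambda im:cv2.convertScaleAbs(im,alpha=1.6)
c=lambda im,x0,y0,w,h,W,H:cv2.resize(im[y0:y0+h,x0:x0+w],(W,H),interpolation=cv2.INTER_CUBIC)
cv2.imwrite("pics/c5.png",np.hstack([c(q(t),70,130,100,120,400,480),c(q(s),180,210,100,120,400,480)]))
p=ctrl.get_obs()["tool_pos"]; print(px("side",p),px("side",[.561,.179,.145]),px("top",[.561,.179,.145]))
E
```

```text
[0.56051365 0.17912787 0.1780943 ] 0.028891657824339737
[231.51353831 238.50311769] [232.45006768 249.6088589 ] [134.94570882 185.70099867]
```

View pics/c5.png

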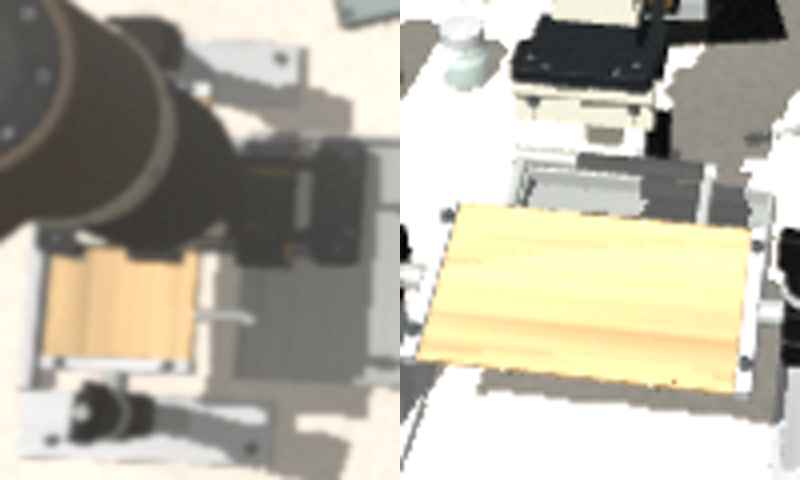

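Call:
arm_command(
  targets=[
    [[0,0,0,0,0.2,-2.5,0.33],[0,0,0,0,0.2,-5,0.33],[0,0,0,0,0.2,-5,0.33],[0,0,0,0,0.2,-5,0],[0,0,0,0,0.2,-5,0],[0,0,0,0,0.2,-5,0],[0,0,0,0,0.2,-5,0],[0,0,0,0,0.2,-5,0]],
  ],
)

```text
clock: 5.3
tool_pos: [0.5639, 0.1809, 0.1348]
orientation: [179.9, -0.1, -3.5]
force: [2.1, -10.4, 2.5]
opening: 0.0112
```

```bash
python3 - <<'E'
from h import *
o=ctrl.get_obs();print(o["tool_pos"],o["force"],o["opening"],o["moment"])
s=snap("side","side3");o=ctrl.get_obs();print(o["tool_pos"],o["force"],o["opening"])
E
```

```text
[0.56391452 0.18091092 0.13484401] [  2.11419556 -10.38959745   2.45854952] 0.01116711474751529 [-3.92526844 -0.93207056  0.009606  ]
[0.56390758 0.18087566 0.1348355 ] [  2.67484054 -11.0778725    2.30623473] 0.010999609112691053
```

Call:
arm_command(
  targets=[
    [[0,0,0,0.03,0.47,1.28,0],[0,0,0,0.07,1.1,2.47,0],[0,0,0,0.12,1.9,3.57,0],[0,0,0,0.18,2.85,4.54,0],[0,0,0,0.24,3.92,5.38,0],[0,0,0,0.32,5.1,6.05,0],[0,0,0,0.39,6.36,6.55,0],[0,0,0,0.48,7.67,6.88,0]],
  ],
)

```text
clock: 6.02
tool_pos: [0.5693, 0.2561, 0.2104]
orientation: [179.9, -0.4, -3.5]
force: [-12.6, -10.0, 29.5]
opening: 0.0112
```

```bash
python3 - <<'E'
from h import *
o=ctrl.get_obs();print(o["tool_pos"],o["force"],o["opening"])
s=snap("side","side4")
cv2.imwrite("pics/c6.png",cv2.resize(s[180:380,130:330],(600,600),interpolation=cv2.INTER_CUBIC))
E
```

```text
[0.5693278  0.2561498  0.21039471] [-12.60063896 -10.04748988  29.45859371] 0.01122566994081806
```

View pics/c6.png

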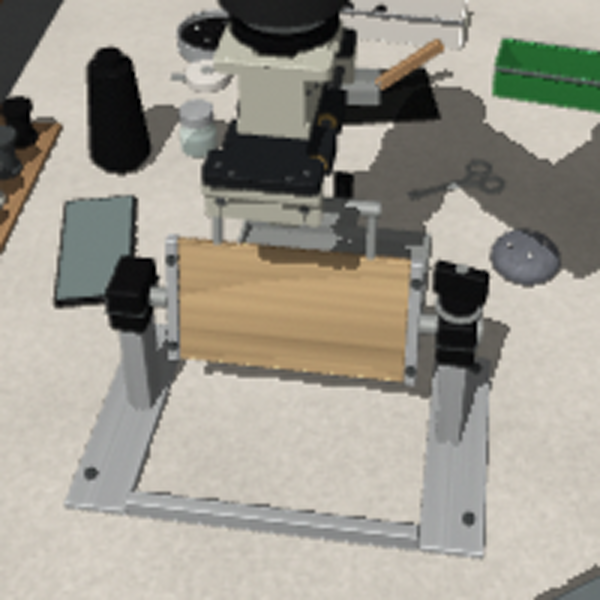

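Board is nearly vertical, with the bar still gripped at (300,210). The tool is pressing down about 29 N, so I'll raise the path a little.

Call:
arm_command(
  targets=[
    [[0,0,0,0,0,0.6,0],[0,0,0,0.1,1.65,1.44,0],[0,0,0,0.2,3.28,1.3,0],[0,0,0,0.3,4.88,0.9,0]],
  ],
)

```text
clock: 6.4
tool_pos: [0.5707, 0.3073, 0.2109]
orientation: [179.9, 0.0, -3.6]
force: [1.9, -5.8, -5.6]
opening: 0.0113
```

Call:
arm_command(
  targets=[
    [[0,0,0,0.09,1.5,-0.68,0],[0,0,0,0.18,2.87,-1.6,0],[0,0,0,0.25,4.06,-2.74,0],[0,0,0,0.31,5.04,-4.07,0],[0,0,0,0.36,5.78,-5.54,0],[0,0,0,0.38,6.19,-6.83,0],[0,0,0,0.38,6.19,-6.83,0]],
  ],
)

```text
clock: 6.98
tool_pos: [0.5751, 0.3714, 0.1388]
orientation: [180.0, -0.0, -3.4]
force: [3.2, -1.7, 0.4]
opening: 0.0107
```

Call:
arm_command(
  targets=[
    [[0,0,0,0.01,0.15,-1.1,0],[0,0,0,0.02,0.2,-2.3,0],[0,0,0,0.02,0.2,-2.3,0],[0,0,0,0.02,0.2,-2.3,0]],
  ],
)

```text
clock: 7.32
tool_pos: [0.5751, 0.3725, 0.1176]
orientation: [180.0, -0.0, -3.5]
force: [2.2, -2.8, 0.2]
opening: 0.011
```

```bash
python3 - <<'E'
from h import *
o=ctrl.get_obs();print(o["tool_pos"],o["force"],o["opening"])
s=snap("side","side5");t=snap("top","top5")
c=lambda im,x0,y0,w,h,W,H:cv2.resize(im[y0:y0+h,x0:x0+w],(W,H),interpolation=cv2.INTER_CUBIC)
cv2.imwrite("pics/c7.png",np.hstack([c(t,50,130,100,120,400,480),c(s,160,200,160,192,400,480)]))
E
```

```text
[0.57513666 0.3724522  0.11760917] [ 2.23113568 -2.80529277  0.15439236] 0.010992114608207936
```

View pics/c7.png

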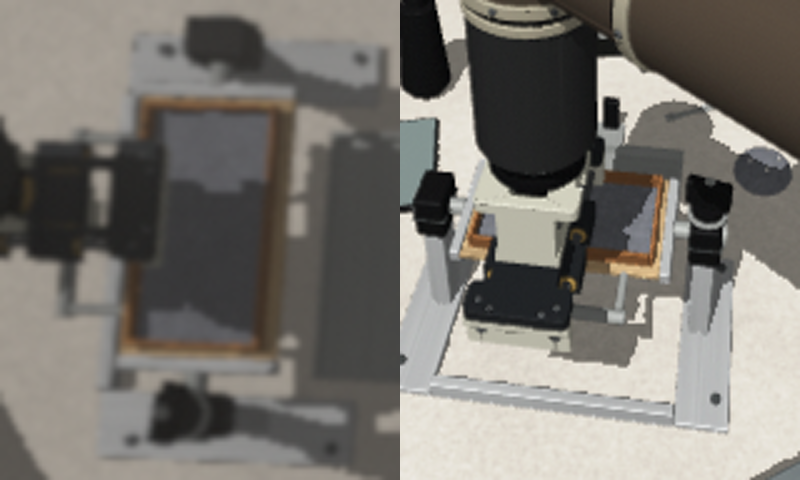

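The rimmed felt side is up now. I'll release and rise clear, then measure how level it is.

Call:
arm_command(
  targets=[
    [[0,0,0,0,0,0,0.3],[0,0,0,0,0,0,0.3],[0,0,0,0,0,0,0.3],[0,0,0,0,0,0,0.3],[0,0,0,0,0,4,0.3],[0,0,0,0,0,8,0.3],[0,0,0,0,0,11,0.3]],
  ],
)

```text
clock: 8.0
tool_pos: [0.5752, 0.3729, 0.2322]
orientation: [-179.9, -0.1, -3.5]
force: [0.5, 0.8, 1.4]
opening: 0.0262
```

Call:
arm_command(
  targets=[
    [[0,0,-0.2,-10,10,0,0.5],[0,0,-0.2,-25,20,0,0.5],[0,0,-0.2,-25,20,0,0.5],[0,0,-0.2,-25,20,0,0.5],[0,0,-0.2,-25,20,0,0.5],[0,0,-0.2,-25,20,0,0.5],[0,0,-0.2,-25,20,0,0.5],[0,0,-0.2,-25,20,0,0.5]],
  ],
)

```text
clock: 8.67
tool_pos: [0.3217, 0.5743, 0.2294]
orientation: [-179.9, 0.0, -14.9]
force: [1.2, -0.1, -0.2]
opening: 0.0438
```

```bash
python3 - <<'E'
from h import *
o=ctrl.get_obs();print(o["tool_pos"],o["force"],o["opening"])
s=snap("side","side6");t=snap("top","top6")
c=lambda im,x0,y0,w,h,W,H:cv2.resize(im[y0:y0+h,x0:x0+w],(W,H),interpolation=cv2.INTER_CUBIC)
q=lambda im:cv2.convertScaleAbs(im,alpha=1.3)
cv2.imwrite("pics/c8.png",np.hstack([c(q(t),60,130,100,120,400,480),c(q(s),180,230,100,120,400,480)]))
E
```

```text
[0.32168984 0.57433182 0.22940347] [ 1.22714842 -0.10581717 -0.23793339] 0.043820080403902915
```

View pics/c8.png

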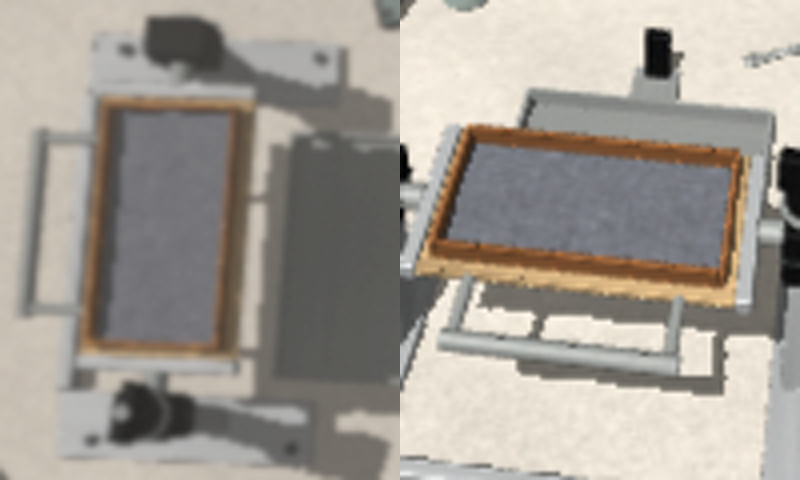

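```bash
python3 - <<'E'
from h import *
np.set_printoptions(precision=4,suppress=True)
T=lambda p:("top",60+p[0]/4,130+p[1]/4); S=lambda p:("side",180+(p[0]-400)/4,230+p[1]/4)
P={}
for n,a,b in(("bar+x",(40,131),(441,340)),("bar-x",(27,315),(679,367)),("rim -y+x",(245,103),(470,124)),("rim -y-x",(232,350),(744,150)),("rim +y+x",(103,100),(434,246)),("rim +y-x",(87,350),(727,272))):
  P[n]=tri(T(a),S(b)); print(n,*P[n])
b=(P["bar+x"][0]+P["bar-x"][0])/2
m=(P["rim -y+x"][0]+P["rim -y-x"][0])/2; p=(P["rim +y+x"][0]+P["rim +y-x"][0])/2
print("bar",b,"rims",m,p,"tilt deg",np.degrees(np.arctan2(p[2]-m[2],p[1]-m[1])))
E
```

```text
bar+x [0.634  0.3688 0.1169] 0.0008097628192684619
bar-x [0.5041 0.3752 0.1144] 0.0002367174315676598
rim -y+x [0.6455 0.2195 0.1374] 0.002160652635189966
rim -y-x [0.4745 0.2269 0.1346] 0.0022282830491240383
rim +y+x [0.6491 0.3182 0.1349] 0.0038235375583344526
rim +y-x [0.4791 0.3253 0.1346] 0.002847016661802404
bar [0.5691 0.372  0.1157] rims [0.56   0.2232 0.136 ] [0.5641 0.3218 0.1348] tilt deg -0.734091646805489
```

Board is level within about 1–2° (rim tilt -0.7°). Back to the knob to lock it.

Call:
arm_command(
  targets=[
    [[0,0,0,11.5,-29.3,0,0.5],[0,0,0,11.5,-29.3,0,0.5],[0,0,0,11.5,-29.3,0,0.5],[0,0,0,11.5,-29.3,0,0.5],[0,0,0,11.5,-29.3,0,0.5],[0,0,0,11.5,-29.3,0,0.5],[0,0,0,11.5,-29.3,0,0.5],[0,0,0,11.5,-29.3,0,0.5]],
  ],
)

```text
clock: 9.43
tool_pos: [0.4403, 0.2757, 0.2296]
orientation: [-180.0, -0.0, -15.0]
force: [-0.3, 0.3, -0.9]
opening: 0.0439
```

Call:
arm_command(
  targets=[
    [[0,0,0,0,0,0,0.5],[0,0,0,0,0,0,0.5],[0,0,0,0,0,-3,0.5],[0,0,0,0,0,-6,0.5],[0,0,0,0,0,-6.7,0.5],[0,0,0,0,0,-6.7,0.5],[0,0,0,0,0,-6.7,0],[0,0,0,0,0,-6.7,0]],
  ],
)

```text
clock: 10.1
tool_pos: [0.4405, 0.2805, 0.1636]
orientation: [-179.9, -0.1, -14.9]
force: [-0.2, -0.6, 0.3]
opening: 0.0359
```

Call:
arm_command(
  targets=[
    [[0,0,0,0,0,0,0],[0,0,0,0,0,0,0],[0,0,0,0,0,0,0],[0,0,0,0,0,0,0],[0,0,0,0,0,0,0],[0,0,0,0,0,0,0],[0,0,0,0,0,0,0]],
  ],
)

```text
clock: 10.68
tool_pos: [0.4409, 0.2824, 0.1631]
orientation: [-179.6, -0.1, -14.9]
force: [0.9, 9.6, -2.2]
opening: 0.0115
```

Call:
arm_command(
  targets=[
    [[0,0,-0.12,-0.2,0,0,0],[0,0,-0.24,-0.3,0,0,0],[0,0,-0.36,-0.3,0,0,0],[0,0,-0.48,-0.3,0,0,0],[0,0,-0.6,-0.3,0,0,0],[0,0,-0.72,-0.3,0,0,0],[0,0,-0.84,-0.3,0,0,0],[0,0,-0.96,-0.3,0,0,0]],
  ],
)

```text
clock: 11.35
tool_pos: [0.4375, 0.279, 0.1631]
orientation: [-179.9, -0.0, -70.3]
force: [-1.9, -2.5, 6.4]
opening: 0.0116
```

Call:
arm_command(
  targets=[
    [[0,0,-0.1,0,0,0,0],[0,0,-0.18,0,0,0,0],[0,0,-0.18,0,0,0,0],[0,0,-0.18,0,0,0,0]],
  ],
)

```text
clock: 11.68
tool_pos: [0.4366, 0.2788, 0.1631]
orientation: [180.0, -0.0, -80.3]
force: [-3.3, -2.7, 6.5]
opening: 0.0119
```

```bash
python3 - <<'E'
from h import *
o=ctrl.get_obs();print(o["tool_pos"],o["orientation"],o["force"],o["moment"],o["opening"])
E
```

```text
[0.43663164 0.27878442 0.16305855] [ 1.79996164e+02 -2.26118091e-02 -8.02930574e+01] [-3.28290992 -2.66501496  6.50939482] [-0.90029713  1.313896   -0.03615622] 0.011932842892069147
```

Call:
arm_command(
  targets=[
    [[0,0,0,0,0,0,0.4],[0,0,0,0,0,0,0.4],[0,0,0,0,0,0,0.4],[0,0,0,0,0,0,0.4],[0,0,0,0,0,3,0.5],[0,0,0,0,0,7,0.6]],
  ],
)

```text
clock: 12.18
tool_pos: [0.4352, 0.2778, 0.2296]
orientation: [179.7, -0.3, -80.3]
force: [1.6, 0.9, -0.3]
opening: 0.0429
```

Call:
arm_command(
  targets=[
    [[0,0,-0.15,2,-25.8,0,0.6],[0,0,-0.15,2,-25.8,0,0.6],[0,0,-0.15,2,-25.8,0,0.6],[0,0,-0.15,2,-25.8,0,0.6],[0,0,-0.15,2,-25.8,0,0.6],[0,0,-0.15,2,-25.8,0,0.6],[0,0,-0.15,2,-25.8,0,0.6],[0,0,-0.15,2,-25.8,0,0.6]],
  ],
)

```text
clock: 12.85
tool_pos: [0.4567, 0.0188, 0.2321]
orientation: [-180.0, -0.0, -89.1]
force: [0.2, -0.0, 0.1]
opening: 0.0525
```

```bash
python3 - <<'E'
from h import *
o=ctrl.get_obs();print(o["tool_pos"],o["orientation"][2],o["opening"])
s=snap("side","side7");t=snap("top","top7")
c=lambda im,x0,y0,w,h,W,H:cv2.resize(im[y0:y0+h,x0:x0+w],(W,H),interpolation=cv2.INTER_CUBIC)
q=lambda im:cv2.convertScaleAbs(im,alpha=1.4)
cv2.imwrite("pics/c9.png",np.hstack([c(q(t),90,140,133,160,400,480),c(q(s),190,200,100,120,400,480)]))
E
```

```text
[0.45665018 0.0188122  0.23211918] -89.07704835821252 0.05253205272803511
```

View pics/c9.png

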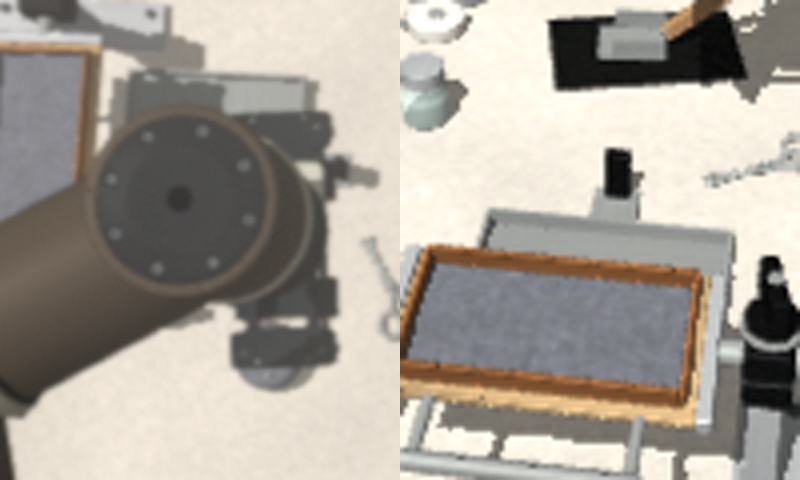

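```bash
python3 - <<'E'
from h import *
print(on("side",244.5,237.3,.047),on("side",244.4,249,.004),on("top",204.5,195.5,.047),tri(("side",244.5,237.3),("top",204.5,195.5)))
print(on("side",190+(490-400)/4,200+212/4,.016),on("side",190+(732-400)/4,200+236/4,.016))
E
```

```text
[0.54230652 0.00521936 0.047     ] [0.54201931 0.01013615 0.004     ] [ 0.54158241 -0.0010906   0.047     ] (array([ 0.5424233 , -0.00063408,  0.04224135]), np.float64(0.000582938412865378))
[0.63675385 0.0501027  0.016     ] [0.45213454 0.06297413 0.016     ]
```

Call:
arm_command(
  targets=[
    [[0,0,-0.035,8.5,-1.7,0,0.6],[0,0,-0.035,8.5,-1.7,0,0.6],[0,0,-0.035,8.5,-1.7,-4,0.6],[0,0,-0.035,8.5,-1.7,-8,0.6],[0,0,-0.035,8.5,-1.7,-12,0.6],[0,0,-0.035,8.5,-1.7,-16,0.6],[0,0,-0.035,8.5,-1.7,-19,0.6],[0,0,-0.035,8.5,-1.7,-21.4,0.6]],
  ],
)

```text
clock: 13.62
tool_pos: [0.5407, 0.0056, 0.0151]
orientation: [179.8, -0.0, -90.8]
force: [-0.8, -0.6, 0.7]
opening: 0.0529
```

Call:
arm_command(
  targets=[
    [[0,0,0,0,0,0,0.6],[0,0,0,0,0,0,0],[0,0,0,0,0,0,0],[0,0,0,0,0,0,0],[0,0,0,0,0,0,0],[0,0,0,0,0,0,0],[0,0,0,0,0,0,0],[0,0,0,0,0,0,0]],
  ],
)

```text
clock: 14.28
tool_pos: [0.543, 0.0047, 0.0194]
orientation: [-179.8, 0.1, -90.9]
force: [-0.2, 0.1, 7.6]
opening: 0.0196
```

Call:
arm_command(
  targets=[
    [[0,0,-0.02,0.4,2,0,0],[0,0,-0.035,0.7,4,0,0],[0,0,-0.035,0.9,6,0,0],[0,0,-0.035,1.1,8,0,0],[0,0,-0.035,1.2,10,0,0],[0,0,-0.035,1.4,12,0,0],[0,0,-0.035,1.5,13.5,0,0],[0,0,-0.035,1.5,13.8,0,0]],
  ],
)

```text
clock: 14.95
tool_pos: [0.5578, 0.1433, 0.0194]
orientation: [-179.9, -0.0, -92.8]
force: [0.7, -10.0, 11.3]
opening: 0.0195
```

Call:
arm_command(
  targets=[
    [[0,0,0,0,0.3,0,0],[0,0,0,0,0.6,0,0],[0,0,0,0,0.9,0,0],[0,0,0,0,0.9,0,0]],
  ],
)

```text
clock: 15.28
tool_pos: [0.5571, 0.1489, 0.0195]
orientation: [-180.0, -0.2, -92.8]
force: [1.5, -13.3, 11.6]
opening: 0.0197
```

Call:
arm_command(
  targets=[
    [[0,0,0,0,0.3,0,0],[0,0,0,0,0.6,0,0],[0,0,0,0,0.6,0,0]],
  ],
)

```text
clock: 15.53
tool_pos: [0.557, 0.1504, 0.0193]
orientation: [179.9, -0.5, -92.9]
force: [12.1, -34.6, 12.2]
opening: 0.0198
```

Tray is home: it stopped at 35 N, within 1 mm of the expected place. Release, rise and look for the scoop and bin.

Call:
arm_command(
  targets=[
    [[0,0,0,0,-0.4,0,0.5],[0,0,0,0,-0.4,0,0.5],[0,0,0,0,-0.4,0,0.5],[0,0,0,0,-0.4,0,0.5],[0,0,0,0,-0.5,3,0.5],[0,0,0,0,-0.5,7,0.5],[0,0,0,0,-0.5,11,0.5],[0,0,0,0,-0.5,15,0.5]],
  ],
)

```text
clock: 16.2
tool_pos: [0.5563, 0.1527, 0.1697]
orientation: [180.0, -0.0, -92.8]
force: [1.4, 0.7, -0.7]
opening: 0.044
```

Call:
arm_command(
  targets=[
    [[0,0,0,-5,0,4,0.5],[0,0,0,-10,0,6,0.5],[0,0,0,-13,0,6,0.5],[0,0,0,-13,0,6,0.5]],
  ],
)

```text
clock: 16.53
tool_pos: [0.424, 0.1524, 0.2298]
orientation: [-179.9, 0.2, -92.8]
force: [-0.5, 1.7, -1.1]
opening: 0.044
```

```bash
python3 - <<'E'
from h import *
o=ctrl.get_obs();print(o["tool_pos"],o["orientation"],o["opening"])
s=snap("side","side8");t=snap("top","top8")
c=lambda im,x0,y0,w,h,W,H:cv2.resize(im[y0:y0+h,x0:x0+w],(W,H),interpolation=cv2.INTER_CUBIC)
q=lambda im:cv2.convertScaleAbs(im,alpha=1.4)
cv2.imwrite("pics/c10.png",np.vstack([np.hstack([c(q(t),240,155,120,90,400,300),c(q(s),215,165,80,60,400,300)]),np.hstack([c(q(t),60,130,120,90,400,300),c(q(s),170,230,120,90,400,300)])]))
E
```

```text
[0.42402972 0.15238979 0.22978875] [-1.79926519e+02  1.50772443e-01 -9.28349598e+01] 0.043970854593016515
```

View pics/c10.png

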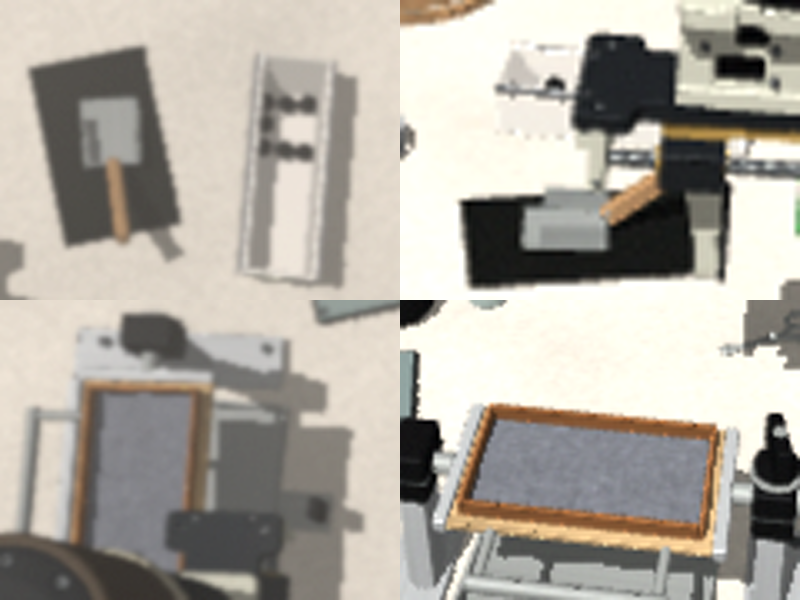

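```bash
python3 - <<'E'
from h import *
np.set_printoptions(precision=4,suppress=True)
print("hend",tri(("top",245+126/4,160+266/4),("side",276.3,194.3)))
g=lambda p,z:on("top",240+p[0]/3.333,155+p[1]/3.333,z)
print("hroot",g((113,162),.02),"hend",g((122,240),.079))
print("bowl",[g(p,.02) for p in((80,99),(139,97),(141,164),(85,167))])
b=[g(p,.044) for p in((257,55),(338,60),(317,283),(240,272))];print("bin",b)
# beads mask
t=cv2.imread("pics/top8.png"); G=t[165:215,315:340].max(2)
w=[g(p,.015) for p in((267,103),(288,103),(306,104),(266,128),(266,148),(286,150),(303,152))]
ax=np.radians(-6.6);O=np.array([.5187,-.363])
for x in w:
  d=x[:2]-O;print(np.round([d[0]*np.cos(ax)+d[1]*np.sin(ax),-d[0]*np.sin(ax)+d[1]*np.cos(ax)],4))
# bin inner floor: bright area extents
print(g((270,180),.006),g((310,185),.006))
E
```

```text
hend (array([ 0.445 , -0.2102,  0.0742]), np.float64(0.0010726930767062353))
hroot [ 0.5159 -0.2081  0.02  ] hend [ 0.4428 -0.2101  0.079 ]
bowl [array([ 0.5742, -0.1795,  0.02  ]), array([ 0.575 , -0.2335,  0.02  ]), array([ 0.5135, -0.2335,  0.02  ]), array([ 0.5118, -0.1825,  0.02  ])]
bin [array([ 0.6078, -0.3389,  0.044 ]), array([ 0.6019, -0.4119,  0.044 ]), array([ 0.4026, -0.3842,  0.044 ]), array([ 0.4137, -0.3163,  0.044 ])]
[0.0475 0.0172]
[ 0.0493 -0.002 ]
[ 0.05   -0.0186]
[0.0244 0.0164]
[0.006 0.015]
[ 0.0059 -0.0034]
[ 0.0056 -0.019 ]
[ 0.4977 -0.3529  0.006 ] [ 0.4923 -0.3895  0.006 ]
```

The scoop and bin are where they were: bowl at (110,130), 7 beads in two rows of three plus one, at bin x ≈ 5 to 50 mm. The board is level, and the knob is turned tight. I'll work out the approach to the scoop handle.

```bash
cat >> h.py <<'E'
E_=lambda r:R.from_euler('xyz',r,degrees=True)
def rows(cur_p,cur_r,poses):   # poses: (TCP xyz m, Rotation) -> [rotvec, cm]
    for p,r in poses: print(np.round(np.r_[(r*cur_r.inv()).as_rotvec(),(np.array(p)-cur_p)*100],3).tolist())
SC=None
def scoop(o,yaw,pitch):  # pitch>0: nose up
    return np.array(o),R.from_euler('z',yaw,degrees=True)*R.from_euler('y',-pitch,degrees=True)
E
python3 - <<'E'
from h import *
c=E_([180,0,-150.1]); T=R.from_euler('y',-20,degrees=True)*E_([180,0,-178.8])
rows(np.array([.4504,-.1386,.2298]),c,[([.464,-.209,.12],T),([.464,-.209,.045],T)])
E
```

```text
[0.087, -0.342, -0.496, 1.36, -7.04, -10.98]
[0.087, -0.342, -0.496, 1.36, -7.04, -18.48]
```

Call:
arm_command(
  targets=[
    [[0,0,-1.0,1.0,-29,0,0.5],[0,0,-1.0,1.0,-29,0,0.5],[0,0,-1.0,1.0,-29,0,0.5],[0,0,-1.0,1.0,-29,0,0.5],[0,0,-1.0,1.0,-29,0,0.5],[0,0,-1.0,1.0,-29,0,0.5],[0,0,-1.0,1.0,-29,0,0.5],[0,0,-1.0,1.0,-29,0,0.5]],
  ],
)

```text
clock: 17.3
tool_pos: [0.4366, -0.143, 0.2276]
orientation: [-180.0, -0.1, -150.8]
force: [0.2, 1.7, -0.4]
opening: 0.0441
```

Call:
arm_command(
  targets=[
    [[0.087,-0.342,-0.496,1.0,-6.6,0,0.5],[0.087,-0.342,-0.496,1.5,-6.6,-4,0.5],[0.087,-0.342,-0.496,2.0,-6.6,-8,0.5],[0.087,-0.342,-0.496,2.4,-6.6,-10,0.5],[0.087,-0.342,-0.496,2.7,-6.6,-10.7,0.5],[0.087,-0.342,-0.496,2.7,-6.6,-10.7,0.5],[0.087,-0.342,-0.496,2.7,-6.6,-10.7,0.5]],
  ],
)

```text
clock: 17.88
tool_pos: [0.4632, -0.2036, 0.1205]
orientation: [-179.5, 19.8, -178.6]
force: [0.1, -0.2, 0.8]
opening: 0.0436
```

Call:
arm_command(
  targets=[
    [[0,0,0,0,0,-2.5,0.5],[0,0,0,0,0,-5,0.5],[0,0,0,0,0,-7.5,0.5],[0,0,0,0,0,-7.5,0.5]],
  ],
)

```text
clock: 18.22
tool_pos: [0.4635, -0.2033, 0.0432]
orientation: [-179.5, 19.7, -178.6]
force: [-0.6, 0.2, -0.0]
opening: 0.0439
```

```bash
python3 - <<'E'
from h import *
o=ctrl.get_obs();print(o["tool_pos"],o["orientation"],o["force"],o["joint_pos"])
s=snap("side","side9");t=snap("top","top9")
c=lambda im,x0,y0,w,h,W,H:cv2.resize(im[y0:y0+h,x0:x0+w],(W,H),interpolation=cv2.INTER_CUBIC)
q=lambda im:cv2.convertScaleAbs(im,alpha=1.4)
cv2.imwrite("pics/c11.png",np.hstack([c(q(t),235,155,90,90,400,400),c(q(s),215,150,80,80,400,400)]))
E
```

```text
[ 0.46348386 -0.20333412  0.04319685] [-179.54996245   19.680382   -178.63342053] [-0.63700142  0.17450799 -0.03911879] [ -1.99937716   9.31945286 -47.48920869  -2.9223596  -13.53437391
 -83.98930419]
```

View pics/c11.png

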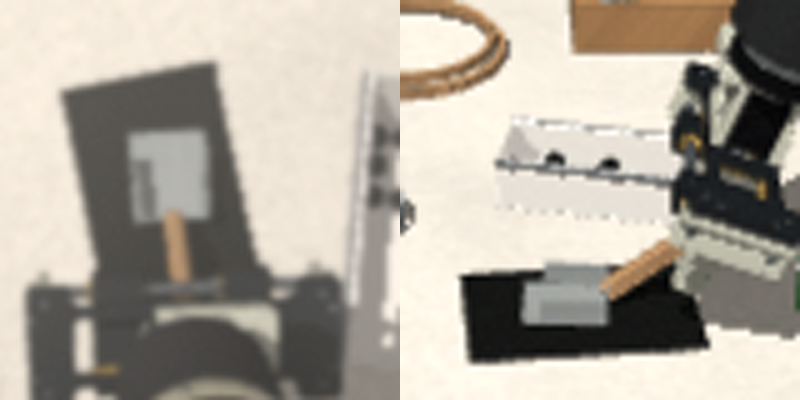

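Call:
arm_command(
  targets=[
    [[0,0.12,0,-0.2,-0.4,0,0.5],[0,0.24,0,-0.4,-0.4,0,0.5],[0,0.345,0,-0.6,-0.4,0,0.5],[0,0.345,0,-0.6,-0.4,0,0.5],[0,0.345,0,-0.6,-0.4,0,0],[0,0.345,0,-0.6,-0.4,0,0],[0,0.345,0,-0.6,-0.4,0,0],[0,0.345,0,-0.6,-0.4,0,0]],
  ],
)

```text
clock: 18.98
tool_pos: [0.4574, -0.2077, 0.0468]
orientation: [-180.0, 0.3, -178.9]
force: [0.1, 0.7, 0.1]
opening: 0.0228
```

Call:
arm_command(
  targets=[
    [[0,0,0,0,0,0,0],[0,0,0,0,0,0,0],[0,0,0,0,0,0,0],[0,0,0,0,0,0,0]],
  ],
)

```text
clock: 19.32
tool_pos: [0.4574, -0.2077, 0.0464]
orientation: [-180.0, 0.2, -178.9]
force: [-3.7, 0.1, 6.8]
opening: 0.0121
```

```bash
python3 - <<'E'
from h import *
o=ctrl.get_obs();print(o["tool_pos"],o["orientation"],o["force"],o["opening"],o["joint_pos"])
E
```

```text
[ 0.45735548 -0.20774421  0.04635801] [-179.96387934    0.22177937 -178.86626869] [-3.66688504  0.13984725  6.78653226] 0.012058403278997687 [-1.96264102e+00  1.57049543e+01 -3.40052019e+01  3.74232193e-02
 -4.00664431e+01 -8.69322906e+01]
```

```bash
cat >> h.py <<'E'
OFF=np.array([-.0862,0,.0434]); TR=R.from_euler('x',180,degrees=True)*R.from_euler('z',180,degrees=True)
BO=np.array([.5187,-.363]);BY=-6.6
def tcp(o,yaw,p):   # scoop origin world, yaw, pitch nose-up -> TCP pose
    r=scoop(o,yaw,p)[1]; return np.array(o)+r.apply(OFF), r*E_([180,0,180])
def inbin(lipx,lipz,p,y=0):  # lip position in bin frame
    a=np.radians(p); o=np.array([lipx-.031*np.cos(a),y,lipz-.031*np.sin(a)])
    w=R.from_euler('z',BY,degrees=True).apply(o)+np.r_[BO,0]; return tcp(w,BY,p)
def chain(base,calls):
    for c in calls:
        print("--"); rows(base[0],base[1],c); base=c[-1]
E
python3 - <<'E'
from h import *
o=ctrl.get_obs(); base=(o["tool_pos"],E_(o["orientation"]))
up=tcp([.5436,-.207,.14],1.15,0)
I=lambda *a:inbin(*a)
chain(base,[[up],[I(-.022,.10,-20)],[I(-.022,.05,-20),I(-.022,.018,-20),I(-.022,.007,-20)],
 [I(-.012,.006,-15),I(0,.006,-10),I(.008,.006,-7),I(.016,.006,-4),I(.024,.006,-2),I(.032,.006,-1),I(.040,.006,0),I(.047,.006,0)],
 [I(.053,.006,0),I(.058,.006,0),I(.061,.009,1),I(.066,.0155,5),I(.074,.027,10),I(.081,.038,15),I(.080,.055,18),I(.078,.08,20)]])
E
```

```text
--
[0.001, 0.004, 0.0, 0.006, -0.099, 13.704]
--
[0.017, 0.349, -0.134, -5.523, -14.079, -0.253]
--
[0.0, 0.0, 0.0, 0.0, 0.0, -5.0]
[0.0, 0.0, 0.0, 0.0, 0.0, -8.2]
[0.0, 0.0, 0.0, 0.0, 0.0, -9.3]
--
[-0.01, -0.087, 0.0, 0.329, -0.038, -0.961]
[-0.02, -0.173, 0.0, 0.934, -0.108, -1.878]
[-0.026, -0.225, 0.0, 1.416, -0.164, -2.451]
[-0.032, -0.277, -0.0, 1.927, -0.223, -3.04]
[-0.036, -0.312, 0.0, 2.55, -0.295, -3.44]
[-0.038, -0.329, 0.0, 3.265, -0.378, -3.643]
[-0.04, -0.347, 0.0, 3.982, -0.461, -3.847]
[-0.04, -0.347, 0.0, 4.678, -0.541, -3.847]
--
[0.0, 0.0, 0.0, 0.596, -0.069, 0.0]
[0.0, 0.0, 0.0, 1.093, -0.126, 0.0]
[-0.002, -0.017, -0.0, 1.317, -0.152, 0.095]
[-0.01, -0.087, -0.0, 1.556, -0.18, -0.088]
[-0.02, -0.173, 0.0, 2.11, -0.244, -0.001]
[-0.03, -0.26, -0.0, 2.658, -0.308, 0.019]
[-0.036, -0.312, -0.0, 2.516, -0.291, 1.066]
[-0.04, -0.347, 0.0, 2.307, -0.267, 3.13]
```

Call:
arm_command(
  targets=[
    [[0,0,0,0,0,4,0],[0,0,0,0,0,8,0],[0,0,0,0,0,12,0],[0,0,0,0,0,13.7,0],[0,0,0,0,0,13.7,0]],
  ],
)

```text
clock: 19.73
tool_pos: [0.4604, -0.2082, 0.1879]
orientation: [-179.9, 0.7, -178.8]
force: [0.4, 0.2, -0.5]
opening: 0.0116
```

Call:
arm_command(
  targets=[
    [[0.017,0.349,-0.134,-5.5,-14.0,-0.2,0],[0.017,0.349,-0.134,-5.5,-14.0,-0.2,0],[0.017,0.349,-0.134,-5.5,-14.0,-0.2,0],[0.017,0.349,-0.134,-5.5,-14.0,-0.2,0],[0.017,0.349,-0.134,-5.5,-14.0,-0.2,0],[0.017,0.349,-0.134,-5.5,-14.0,-0.2,0]],
  ],
)

```text
clock: 20.23
tool_pos: [0.4017, -0.3484, 0.1785]
orientation: [179.9, -20.0, 173.2]
force: [-0.0, 0.5, -0.8]
opening: 0.0116
```

```bash
python3 - <<'E'
from h import *
o=ctrl.get_obs();print(o["tool_pos"],o["orientation"],o["force"],o["opening"])
p,r=inbin(-.022,.10,-20);print(p,r.as_euler('xyz',degrees=True))
s=snap("side","side10");t=snap("top","top10")
c=lambda im,x0,y0,w,h,W,H:cv2.resize(im[y0:y0+h,x0:x0+w],(W,H),interpolation=cv2.INTER_CUBIC)
q=lambda im:cv2.convertScaleAbs(im,alpha=1.4)
cv2.imwrite("pics/c12.png",np.hstack([c(q(t),275,155,90,90,400,400),c(q(s),215,150,80,80,400,400)]))
E
```

```text
[ 0.40170189 -0.34843691  0.17846178] [179.94239679 -19.99386658 173.24176285] [-0.02980789  0.49188273 -0.8301508 ] 0.011648298916901506
[ 0.402189   -0.34951922  0.18086742] [180.  -20.  173.4]
```

View pics/c12.png

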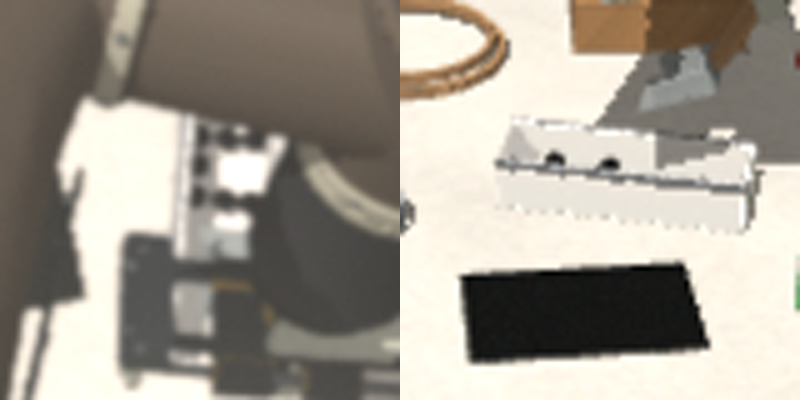

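```bash
python3 - <<'E'
from h import *
r=R.from_euler('z',BY,degrees=True)
o=ctrl.get_obs();Rt=E_(o["orientation"])*E_([180,0,180]).inv(); org=o["tool_pos"]-Rt.apply(OFF)
for n,l in(("lip near",(.031,.0245,0)),("lip far",(.031,-.0245,0)),("back near bottom",(-.031,.026,0)),("back near top",(-.031,.026,.022))):
  w=org+Rt.apply(l); print(n,w,(px("side",w)-[215,150])*5+[400,0])
for z in(.044,):
  for p in((.086,.033),(.086,-.033),(-.109,.033),(-.109,-.033)):
    w=r.apply([*p,z])+np.r_[BO,0];print("bin",p,(px("side",w)-[215,150])*5+[400,0],(px("top",w)-[275,155])*4.444)
for x in (-.03,.0): # near edge lip ray
  pass
E
```

```text
lip near [ 0.50026204 -0.33400417  0.09983778] [636.10965033 103.11119034]
lip far [ 0.4945944  -0.38267529  0.09982636] [645.43589953  73.67250911]
back near bottom [ 0.44249157 -0.32577171  0.12083894] [713.88211202  86.80599431]
back near top [ 0.4498929  -0.32663844  0.14153844] [705.37362652  61.17142588]
bin (0.086, 0.033) [496.17783407 156.7244372 ] [188.91379404  73.10894349]
bin (0.086, -0.033) [513.3715014 116.5041739] [286.08572164  82.38477134]
bin (-0.109, 0.033) [745.58293671 182.13729311] [166.56672814 361.81890871]
bin (-0.109, -0.033) [753.76419457 140.20644174] [265.49193799 371.20203739]
```

Lip sits within about 1 mm of plan relative to the bin. I'll lower it behind the beads.

Call:
arm_command(
  targets=[
    [[0,0,0,0,-0.1,-3,0],[0,0,0,0,-0.1,-5.5,0],[0,0,0,0,-0.1,-7.5,0],[0,0,0,0,-0.1,-8.8,0],[0,0,0,0,-0.1,-9.3,0],[0,0,0,0,-0.1,-9.3,0]],
  ],
)

```text
clock: 20.83
tool_pos: [0.4021, -0.3476, 0.0883]
orientation: [-180.0, -19.8, 173.5]
force: [-0.8, -0.3, -1.6]
opening: 0.0117
```

Call:
arm_command(
  targets=[
    [[-0.01,-0.087,0,0.33,-0.1,-1.0,0],[-0.02,-0.173,0,0.93,-0.2,-1.95,0],[-0.026,-0.225,0,1.42,-0.25,-2.55,0],[-0.032,-0.277,0,1.93,-0.3,-3.15,0],[-0.036,-0.312,0,2.55,-0.35,-3.55,0],[-0.038,-0.329,0,3.27,-0.45,-3.75,0],[-0.04,-0.347,0,3.98,-0.5,-3.95,0],[-0.04,-0.347,0,4.68,-0.6,-3.95,0]],
  ],
)

```text
clock: 21.5
tool_pos: [0.4501, -0.3544, 0.0492]
orientation: [180.0, 0.3, 173.4]
force: [-2.2, 0.6, 1.2]
opening: 0.0116
```

Call:
arm_command(
  targets=[
    [[0,0,0,0.6,-0.07,0,0],[0,0,0,1.1,-0.13,0,0],[0,0,0,1.1,-0.13,0,0]],
  ],
)

```text
clock: 21.75
tool_pos: [0.4599, -0.356, 0.0491]
orientation: [-180.0, 0.0, 173.4]
force: [-8.4, 1.4, 11.0]
opening: 0.0116
```

```bash
python3 - <<'E'
from h import *
t=snap("top","top11");s=snap("side","side11")
o=ctrl.get_obs();print(o["tool_pos"],o["force"],o["orientation"])
p,r=inbin(.058,.006,0);print(p)
E
```

```text
[ 0.45987862 -0.35598214  0.04908409] [-8.22532973  1.48959617  9.17050857] [-1.79998779e+02  6.85176847e-02  1.73402349e+02]
[ 0.45989233 -0.35619572  0.0494    ]
```

Call:
arm_command(
  targets=[
    [[-0.002,-0.017,0,0.2,-0.03,0.1,0],[-0.01,-0.087,0,0.45,-0.05,0.05,0],[-0.02,-0.173,0,1.0,-0.12,0.1,0],[-0.03,-0.26,0,1.5,-0.18,0.15,0],[-0.038,-0.33,0,1.3,-0.17,1.1,0],[-0.046,-0.4,0,1.0,-0.14,3.1,0],[-0.046,-0.4,0,1.0,-0.14,5,0],[-0.046,-0.4,0,1.0,-0.14,7,0]],
  ],
)

```text
clock: 22.52
tool_pos: [0.4701, -0.3575, 0.1189]
orientation: [179.9, 23.3, 173.3]
force: [0.8, 0.0, -1.5]
opening: 0.0123
```

```bash
python3 - <<'E'
from h import *
o=ctrl.get_obs();print(o["tool_pos"],o["force"],o["orientation"],o["joint_pos"])
t=snap("top","top12");s=snap("side","side12")
c=lambda im,x0,y0,w,h,W,H:cv2.resize(im[y0:y0+h,x0:x0+w],(W,H),interpolation=cv2.INTER_CUBIC)
q=lambda im:cv2.convertScaleAbs(im,alpha=1.5)
a,b=cv2.imread("pics/top11.png"),cv2.imread("pics/side11.png")
cv2.imwrite("pics/c13.png",np.vstack([np.hstack([c(q(x),290,150,64,48,400,300),c(q(y),210,150,80,60,400,300)]) for x,y in((a,b),(t,s))]))
E
```

```text
[ 0.47005798 -0.35750202  0.11889726] [ 0.83608828  0.04626293 -1.51479998] [179.92413738  23.26370387 173.28886877] [-23.1568686    9.31537813 -29.69114562 -13.37232194 -29.27257137
 -63.10975385]
```

View pics/c13.png

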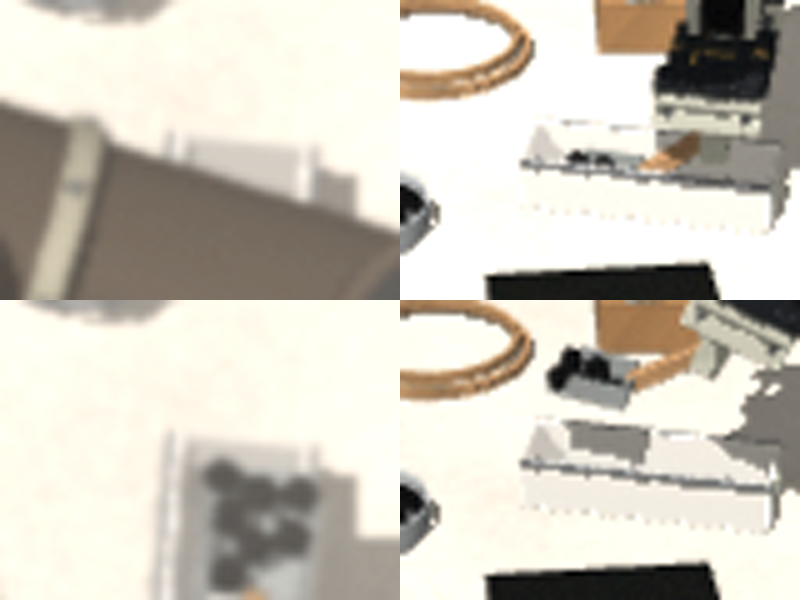

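The scoop holds 7 beads (for example at (222,472), (297,492) and (230,572)), and the bin behind looks empty. I'll plan a smooth carry to the well and a low pour.

```bash
cat >> h.py <<'E'
W=np.array([.563,.273]);WY=-3.
def inwell(lipx,lipz,p,y=0):
    a=np.radians(p); o=np.array([lipx-.031*np.cos(a),y,lipz-.031*np.sin(a)])
    w=R.from_euler('z',WY,degrees=True).apply(o)+np.r_[W,0]; return tcp(w,WY,p)
E
python3 - <<'E'
from h import *
t=cv2.imread("pics/top12.png")
o=ctrl.get_obs(); b=(o["tool_pos"],E_(o["orientation"])); p=b[0]
Rt=b[1]*E_([180,0,180]).inv();print("lip",p-Rt.apply(OFF)+Rt.apply([.031,0,0]))
up=(np.array([.52,-.355,.235]),tcp([0,0,0],BY,27)[1])
e=inwell(0,.255,27); print(e[0])
I=inwell
chain(b,[[up],[e],[I(-.01,.20,15),I(-.015,.175,5),I(-.02,.158,-3)],[I(-.02,.15,-8),I(-.02,.145,-13),I(-.02,.143,-18),I(-.02,.142,-23),I(-.02,.141,-28),I(-.02,.14,-34),I(-.02,.14,-40)]])
E
```

```text
lip [ 0.59700136 -0.37294192  0.12971188]
[0.43904096 0.27949642 0.240462  ]
--
[-0.005, -0.059, -0.0, 4.695, 0.368, 11.248]
--
[0.0, 0.0, 0.063, -8.096, 63.45, 0.546]
--
[0.011, 0.209, -0.0, -1.03, 0.054, -2.887]
[0.02, 0.383, -0.0, -1.139, 0.06, -3.244]
[0.027, 0.523, -0.0, -1.062, 0.056, -3.299]
--
[0.005, 0.087, -0.0, 0.474, -0.025, 0.181]
[0.009, 0.174, 0.0, 1.032, -0.054, 0.618]
[0.014, 0.261, 0.0, 1.669, -0.087, 1.302]
[0.018, 0.349, 0.0, 2.381, -0.125, 2.027]
[0.023, 0.436, 0.0, 3.162, -0.166, 2.687]
[0.028, 0.54, -0.0, 4.182, -0.219, 3.404]
[0.034, 0.645, -0.0, 5.281, -0.277, 4.111]
```

Call:
arm_command(
  targets=[
    [[-0.002,-0.02,0,0.3,0,0.6,0],[-0.005,-0.06,0,0.8,0,1.6,0],[-0.005,-0.06,0,1.5,0.1,3.0,0],[-0.005,-0.06,0,2.3,0.1,5.0,0],[-0.005,-0.06,0,3.1,0.2,7.2,0],[-0.005,-0.06,0,3.9,0.2,9.2,0],[-0.005,-0.06,0,4.4,0.3,10.5,0],[-0.005,-0.06,0,4.7,0.4,11.3,0]],
  ],
)

```text
clock: 23.28
tool_pos: [0.519, -0.3532, 0.2324]
orientation: [179.8, 26.8, 173.4]
force: [0.7, 0.9, -2.7]
opening: 0.012
```

Call:
arm_command(
  targets=[
    [[0,0,0,0,0.4,0,0],[0,0,0,0,1,0,0],[0,0,0,0,2,0,0],[0,0,0,0,3.5,0,0],[0,0,0,0,5.3,0,0],[0,0,0,0,7.3,0,0],[0,0,0,0,9.4,0,0],[0,0,0,0,11.5,0,0]],
  ],
)

```text
clock: 23.95
tool_pos: [0.5163, -0.237, 0.2294]
orientation: [179.8, 26.6, 173.3]
force: [0.5, 0.7, -2.2]
opening: 0.0118
```

Call:
arm_command(
  targets=[
    [[0,0,0,0,2.2,0,0],[0,0,0,0,4.4,0,0],[0,0,0,0,6.6,0,0],[0,0,0,0,8.8,0,0],[0,0,0,0,11,0,0],[0,0,0,0,13.2,0,0],[0,0,0,0,15.4,0,0],[0,0,0,0,17.6,0,0]],
  ],
)

```text
clock: 24.62
tool_pos: [0.516, -0.0613, 0.2296]
orientation: [179.9, 26.6, 173.3]
force: [1.4, -1.3, -1.5]
opening: 0.0115
```

Call:
arm_command(
  targets=[
    [[0,0,0,0,2.2,0,0],[0,0,0,0,4.4,0,0],[0,0,0,0,6.6,0,0],[0,0,0,-0.1,8.8,0,0],[0,0,0,-0.3,11,0,0],[0,0,0,-0.6,13.2,0,0],[0,0,0,-1.0,15.4,0,0],[0,0,0,-1.6,17.6,0,0]],
  ],
)

```text
clock: 25.28
tool_pos: [0.5002, 0.1143, 0.2297]
orientation: [179.9, 26.6, 173.4]
force: [0.0, 1.4, -1.7]
opening: 0.0117
```

Call:
arm_command(
  targets=[
    [[0,0,0.005,-0.7,2.2,0,0],[0,0,0.01,-1.4,4.4,0.1,0],[0,0,0.02,-2.2,6.5,0.2,0],[0,0,0.03,-3.0,8.5,0.3,0],[0,0,0.04,-3.8,10.4,0.4,0],[0,0,0.05,-4.5,12.1,0.5,0],[0,0,0.06,-5.1,13.6,0.5,0],[0,0,0.063,-5.6,14.8,0.5,0]],
  ],
)

```text
clock: 25.95
tool_pos: [0.466, 0.2494, 0.2515]
orientation: [179.8, 23.7, 178.9]
force: [0.1, -0.2, -1.1]
opening: 0.0119
```

```bash
python3 - <<'E'
from h import *
o=ctrl.get_obs();print(o["tool_pos"],o["force"],o["orientation"],o["joint_pos"])
t=snap("top","top13");s=snap("side","side13")
d=lambda im,x0,y0,x1,y1:(im[y0:y1,x0:x1].max(2)<60).sum()
w=R.from_euler('z',BY,degrees=True)
q=np.array([px("top",w.apply([*p,.015])+np.r_[BO,0]) for p in((-.1,.027),(.07,.027),(.07,-.027),(-.1,-.027))])
m=np.zeros(t.shape[:2],np.uint8);cv2.fillPoly(m,[q.astype(np.int32)],1)
for f in("top0","top13"):
  im=cv2.imread(f"pics/{f}.png").max(2); print(f,((im<60)&(m>0)).sum(), np.percentile(im[m>0],[0,1,5,50]))
E
```

```text
[0.46595273 0.24936951 0.25152851] [ 0.09357394 -0.21574906 -1.08367853] [179.77973342  23.68542602 178.85045585] [  63.09385375   -6.04067043  -42.55165792   29.7494171   -46.53258237
 -173.60525927]
top0 43 [ 53.  55.  61. 121.]
top13 0 [ 96.  99. 101. 145.]
```

Bin mask: no dark pixels left (43 before), so all 7 beads are in the scoop. Joint 6 is at its end in the nose-up pose, so I'll replan the pour from here with scoop yaw about 0.

```bash
python3 - <<'E'
import h
from h import *
o=ctrl.get_obs(); b=(o["tool_pos"],E_(o["orientation"])); p=b[0]
Rt=b[1]*E_([180,0,180]).inv();print("lip",p-Rt.apply(OFF)+Rt.apply([.031,0,0]))
h.WY=1.;I=inwell
chain(b,[[I(0,.245,18),I(0,.235,12),I(-.005,.21,7),I(-.01,.185,3),I(-.015,.165,0),I(-.02,.158,-3)],
 [I(-.02,.15,-8),I(-.02,.145,-13),I(-.02,.143,-18),I(-.02,.142,-23),I(-.02,.141,-28),I(-.02,.14,-34),I(-.02,.14,-40)]])
E
```

```text
lip [0.59134859 0.24775724 0.25966871]
--
[-0.004, 0.1, 0.036, -2.847, 2.073, -0.216]
[-0.004, 0.205, 0.036, -2.726, 2.076, 0.087]
[-0.004, 0.292, 0.036, -3.021, 2.07, -1.342]
[-0.004, 0.362, 0.036, -3.291, 2.066, -3.001]
[-0.004, 0.414, 0.036, -3.58, 2.061, -4.381]
[-0.004, 0.467, 0.036, -3.836, 2.056, -4.474]
--
[-0.002, 0.087, -0.0, 0.475, 0.008, 0.181]
[-0.003, 0.175, -0.0, 1.033, 0.018, 0.618]
[-0.005, 0.262, -0.0, 1.671, 0.029, 1.302]
[-0.006, 0.349, -0.0, 2.384, 0.042, 2.027]
[-0.008, 0.436, -0.0, 3.166, 0.055, 2.687]
[-0.009, 0.541, -0.0, 4.187, 0.073, 3.404]
[-0.011, 0.646, -0.0, 5.288, 0.092, 4.111]
```

Call:
arm_command(
  targets=[
    [[0,0.05,0.015,-0.6,0.4,0,0],[-0.002,0.1,0.03,-1.5,1.0,0,0],[-0.004,0.15,0.036,-2.4,1.6,0,0],[-0.004,0.205,0.036,-2.75,2.0,0,0],[-0.004,0.25,0.036,-2.9,2.07,-0.6,0],[-0.004,0.292,0.036,-3.0,2.07,-1.4,0],[-0.004,0.33,0.036,-3.15,2.07,-2.3,0],[-0.004,0.362,0.036,-3.3,2.07,-3.0,0]],
  ],
)

```text
clock: 26.72
tool_pos: [0.4337, 0.2686, 0.2215]
orientation: [-179.9, 2.9, -179.2]
force: [0.1, 0.5, -1.9]
opening: 0.0118
```

```bash
python3 - <<'E'
import h
from h import *
o=ctrl.get_obs(); b=(o["tool_pos"],E_(o["orientation"])); p=b[0]; print(p,o["orientation"],o["joint_pos"])
Rt=b[1]*E_([180,0,180]).inv();print("lip",p-Rt.apply(OFF)+Rt.apply([.031,0,0]))
h.WY=1.;I=inwell
chain(b,[[I(-.015,.165,0),I(-.02,.158,-3),
 I(-.02,.15,-8),I(-.02,.145,-13),I(-.02,.143,-18),I(-.02,.142,-23),I(-.02,.141,-28),I(-.02,.14,-34)]])
E
```

```text
[0.43372193 0.26864244 0.22151571] [-179.94062034    2.86907253 -179.17594312] [  55.74760641    3.55945633  -23.13200437    2.70452339  -61.7341079
 -146.1732538 ]
lip [0.55293567 0.27031217 0.18403645]
--
[0.0, 0.05, 0.003, -0.29, 0.205, -1.312]
[-0.001, 0.102, 0.003, -0.547, 0.201, -1.404]
[-0.002, 0.19, 0.003, -0.072, 0.209, -1.223]
[-0.003, 0.277, 0.003, 0.486, 0.219, -0.786]
[-0.005, 0.364, 0.003, 1.124, 0.23, -0.102]
[-0.006, 0.451, 0.003, 1.837, 0.242, 0.623]
[-0.008, 0.539, 0.003, 2.619, 0.256, 1.283]
[-0.009, 0.643, 0.003, 3.64, 0.274, 2.0]
```

Call:
arm_command(
  targets=[
    [[0,0.05,0.003,-0.3,0.2,-1.3,0],[-0.001,0.102,0.003,-0.5,0.2,-1.4,0],[-0.002,0.15,0.003,-0.3,0.2,-1.3,0],[-0.002,0.19,0.003,-0.1,0.2,-1.2,0],[-0.003,0.23,0.003,0.2,0.2,-1.0,0],[-0.003,0.277,0.003,0.5,0.2,-0.8,0],[-0.004,0.32,0.003,0.8,0.2,-0.4,0],[-0.005,0.364,0.003,1.1,0.2,-0.1,0]],
  ],
)

```text
clock: 27.38
tool_pos: [0.4461, 0.2709, 0.2226]
orientation: [179.9, -17.8, -178.9]
force: [1.5, -0.5, 3.1]
opening: 0.012
```

Call:
arm_command(
  targets=[
    [[0,0.03,0,0.25,0,0.25,0],[-0.001,0.06,0,0.5,0,0.5,0],[-0.001,0.087,0,0.7,0,0.75,0],[-0.002,0.13,0,1.1,0,1.1,0],[-0.003,0.175,0,1.5,0,1.4,0],[-0.003,0.23,0,2.0,0,1.8,0],[-0.004,0.279,0,2.5,0,2.1,0],[-0.004,0.279,0,2.5,0,2.1,0]],
  ],
)

```text
clock: 28.05
tool_pos: [0.4712, 0.2703, 0.2405]
orientation: [-180.0, -34.1, -179.1]
force: [-0.6, -0.5, -0.7]
opening: 0.012
```

```bash
python3 - <<'E'
from h import *
o=ctrl.get_obs(); print(o["tool_pos"],o["orientation"],o["force"])
s=snap("side","side14");t=snap("top","top14")
# dark blobs in well (side view)
q=np.array([px("side",R.from_euler('z',WY,degrees=True).apply([*p,.133])+np.r_[W,0]) for p in((-.08,.042),(.08,.042),(.08,-.042),(-.08,-.042))]);print(q)
m=np.zeros(s.shape[:2],np.uint8);cv2.fillPoly(m,[q.astype(np.int32)],1)
d=((s.max(2)<45)&(m>0)).astype(np.uint8)
n,l,st,c=cv2.connectedComponentsWithStats(d)
print([(st[i,4],c[i].round().tolist(),on("side",*c[i],.138).round(3).tolist()) for i in range(1,n)if st[i,4]>4])
E
```

```text
[0.4711799  0.27028092 0.24049242] [-179.96404623  -34.11966002 -179.12529564] [-0.64211625 -0.53408976 -0.73427124]
[[259.68950118 296.30837649]
 [190.1381511  289.57759473]
 [198.57726422 264.3700933 ]
 [262.82568384 270.17462876]]
[(np.int32(273), [227.0, 284.0], [0.561, 0.293, 0.138])]
```

Call:
arm_command(
  targets=[
    [[0,0.05,0,0,0,0.4,0],[0,0.1,0,0.2,0,0.8,0],[0,0.15,0,0.4,0,1.2,0],[0,0.2,0,0.6,0,1.7,0],[0,0.2,0,0.6,0,2.2,0],[0,0.2,0,0.6,0,2.7,0],[0,0.2,0,0.6,0,3.5,0],[0,0.2,0,0.6,0,4.5,0]],
  ],
)

```text
clock: 28.82
tool_pos: [0.4755, 0.2714, 0.2889]
orientation: [179.5, -45.2, -178.7]
force: [-0.1, -0.5, -1.5]
opening: 0.0122
```

Call:
arm_command(
  targets=[
    [[0,0,0,0,0,2,0],[0,0,0,0,0,4,0],[0,0,0,-1,0,6,0],[0,0,0,-3,-1,8,0],[0,0,0,-4,-3,9,0],[0,-0.1,0,-4,-6,9,0],[0,-0.2,0,-4,-10,9,0],[0,-0.3,0,-4,-14,9,0]],
  ],
)

```text
clock: 29.48
tool_pos: [0.4361, 0.1299, 0.3791]
orientation: [180.0, -27.6, -178.8]
force: [-0.2, 0.2, -0.4]
opening: 0.0117
```

```bash
python3 - <<'E'
from h import *
o=ctrl.get_obs(); print(o["tool_pos"],o["orientation"],o["force"],o["joint_pos"])
s=snap("side","side15");t=snap("top","top15")
c=lambda im,x0,y0,w,h,W,H:cv2.resize(im[y0:y0+h,x0:x0+w],(W,H),interpolation=cv2.INTER_CUBIC)
g=lambda im:cv2.convertScaleAbs(im,alpha=1.4)
cv2.imwrite("pics/c14.png",np.vstack([np.hstack([c(g(t),60,140,100,75,400,300),c(g(s),170,240,120,90,400,300)]),np.hstack([c(g(t),140,130,160,120,400,300),c(g(s),170,150,160,120,400,300)])]))
E
```

```text
[0.43606635 0.12993908 0.37914526] [ 179.98795572  -27.60418293 -178.80894818] [-0.17904734  0.15597532 -0.37134037] [  29.65074447   13.13962117   10.02905705  -13.69409918 -111.01291686
 -120.65162095]
```

View pics/c14.png

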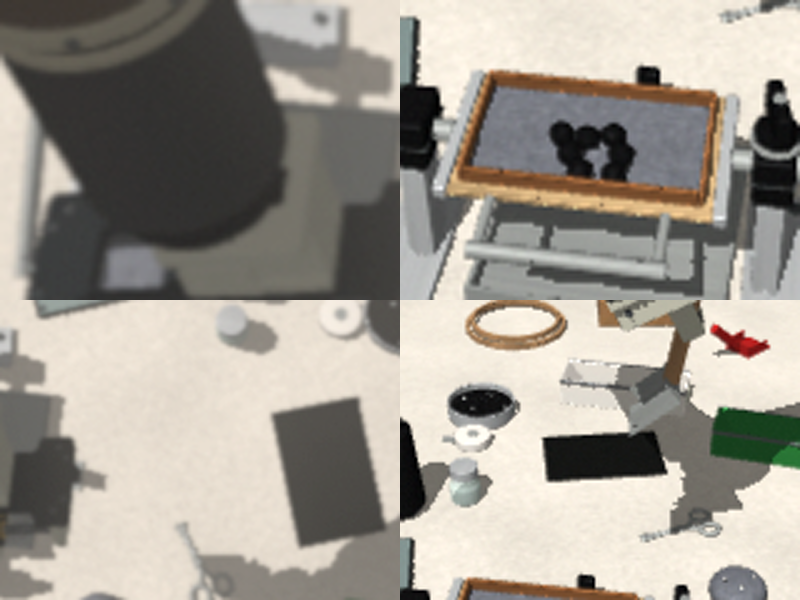

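Seven beads lie in the well (for example (562,133), (587,137), (620,153) and (615,170)), the scoop's bowl is empty, and the tray is under the board. Now the scoop goes back to its pad.

Call:
arm_command(
  targets=[
    [[0,-0.12,0,0.5,-4,0,0],[0,-0.24,0,1.0,-8,0,0],[0,-0.36,0,1.5,-12,-2,0],[0,-0.48,0,2.1,-16,-4,0],[0,-0.48,0,2.1,-19.5,-6,0],[0,-0.48,0,2.1,-23,-8,0],[0,-0.48,0,2.1,-26.5,-10,0],[0,-0.48,0,2.1,-30,-12,0]],
  ],
)

```text
clock: 30.25
tool_pos: [0.4562, -0.1688, 0.26]
orientation: [-179.5, -0.3, -179.0]
force: [1.6, 0.0, -0.9]
opening: 0.0119
```

Call:
arm_command(
  targets=[
    [[0,0,0,0,-2,-3,0],[0,0,0,0,-3.8,-6,0],[0,0,0,0,-3.8,-9,0],[0,0,0,0,-3.8,-11,0],[0,0,0,0,-3.8,-11,0],[0,0,0,0,-3.8,-11,0]],
  ],
)

```text
clock: 30.75
tool_pos: [0.4568, -0.2055, 0.1494]
orientation: [-179.5, -0.6, -179.1]
force: [0.7, -0.7, -0.1]
opening: 0.012
```

```bash
python3 - <<'E'
from h import *
o=ctrl.get_obs(); print(o["tool_pos"],o["orientation"],o["force"])
rows(o["tool_pos"],E_(o["orientation"]),[([.4577,-.2077,.0475],E_([180,.2,-178.87]))])
# verify scoop in held pose: pad mask in side
s=snap("side","side16")
E
```

```text
[ 0.45677329 -0.20548511  0.14936308] [-179.4942319    -0.56269388 -179.06125747] [ 0.68454304 -0.70235032 -0.14580408]
[0.009, -0.013, 0.003, 0.093, -0.221, -10.186]
```

Call:
arm_command(
  targets=[
    [[0.009,-0.013,0,0.1,-0.2,-3.5,0],[0.009,-0.013,0,0.1,-0.2,-6.5,0],[0.009,-0.013,0,0.1,-0.2,-8.5,0],[0.009,-0.013,0,0.1,-0.2,-9.5,0],[0.009,-0.013,0,0.1,-0.2,-10,0],[0.009,-0.013,0,0.1,-0.2,-10.2,0],[0.009,-0.013,0,0.1,-0.2,-10.2,0]],
  ],
)

```text
clock: 31.38
tool_pos: [0.4593, -0.2075, 0.0478]
orientation: [-180.0, 0.3, -179.0]
force: [-2.7, -0.4, 2.2]
opening: 0.0119
```

Call:
arm_command(
  targets=[
    [[0,0,0,0,0,-0.15,0],[0,0,0,0,0,-0.15,0],[0,0,0,0,0,-0.15,0.1],[0,0,0,0,0,-0.15,0.2],[0,0,0,0,0,-0.15,0.4],[0,0,0,0,0,-0.15,0.5],[0,0,0,0,0,-0.15,0.5],[0,0,0,0,0,-0.15,0.5]],
  ],
)

```text
clock: 32.05
tool_pos: [0.458, -0.2075, 0.0447]
orientation: [180.0, 0.2, -179.1]
force: [-0.4, -0.3, 0.5]
opening: 0.0388
```

Call:
arm_command(
  targets=[
    [[0,0,0,0,0,1.5,0.5],[0,0,0,0,0,4,0.5],[0,0,0,0,0,8,0.5],[0,0,0,0,0,12,0.5],[0,0,0,0,0,16,0.5],[0,0,0,-3,3,20,0.5],[0,0,0,-4,6,22,0.5],[0,0,0,-4,8,22,0.5]],
  ],
)

```text
clock: 32.72
tool_pos: [0.4177, -0.1274, 0.269]
orientation: [180.0, 0.5, -179.2]
force: [0.9, 0.5, 0.2]
opening: 0.044
```

```bash
python3 - <<'E'
from h import *
np.set_printoptions(precision=3,suppress=True)
o=ctrl.get_obs(); print(o["tool_pos"],o["opening"],o["force"])
s=snap("side","side17");t=snap("top","top17")
a=cv2.imread("pics/top0.png");b=cv2.imread("pics/side0.png")
# wood handle by colour, both times; difference in scoop area
def wood(im,x0,y0,x1,y1):
  h=cv2.cvtColor(im,cv2.COLOR_BGR2HSV)[y0:y1,x0:x1]; m=(h[...,0]>5)&(h[...,0]<20)&(h[...,1]>90)
  y,x=np.nonzero(m); return len(x),x.min()+x0,x.max()+x0,y.min()+y0,y.max()+y0,(x.mean()+x0).round(1),(y.mean()+y0).round(1)
for n,im,r in(("top0",a,(245,165,310,235)),("top17",t,(245,165,310,235)),("side0",b,(235,190,285,225)),("side17",s,(235,190,285,225))):
  try: print(n,wood(im,*r))
  except Exception as e: print(n,e)
print("bowl diff side",np.abs(s[195:225,225:285].astype(int)-b[195:225,225:285]).mean(),"top",np.abs(t[170:235,250:300].astype(int)-a[170:235,250:300]).mean())
E
```

```text
[ 0.418 -0.127  0.269] 0.044025797621326225 [0.9   0.515 0.201]
top0 (40, np.int64(273), np.int64(276), np.int64(204), np.int64(224), np.float64(274.6), np.float64(213.9))
top17 (11, np.int64(272), np.int64(275), np.int64(206), np.int64(209), np.float64(273.8), np.float64(207.5))
side0 (110, np.int64(255), np.int64(277), np.int64(193), np.int64(209), np.float64(266.0), np.float64(201.2))
side17 (110, np.int64(257), np.int64(278), np.int64(194), np.int64(209), np.float64(267.2), np.float64(201.6))
bowl diff side 9.991111111111111 top 25.882358974358976
```

```bash
python3 - <<'E'
from h import *
np.set_printoptions(precision=3,suppress=True)
s=cv2.imread("pics/side17.png");t=cv2.imread("pics/top17.png");s0=cv2.imread("pics/side15.png")
print("exp tab top px",px("side",[.557,.151,.047]),px("top",[.557,.151,.047]))
for n,im in(("s15",s0),("s17",s)):
  d=(im[250:275,230:260].max(2)<60).astype(np.uint8);k,l,st,c=cv2.connectedComponentsWithStats(d)
  print(n,"tab",[(st[i].tolist(),(c[i]+[230,250]).round(1)) for i in range(1,k) if st[i,4]>5])
  d=(im[270:300,205:245].max(2)<45).astype(np.uint8); print(" bead dark px",d.sum(),"diff well",np.abs(im[260:300,190:265].astype(int)-s0[260:300,190:265]).mean())
d=(t[165:205,150:185].max(2)<55).astype(np.uint8);k,l,st,c=cv2.connectedComponentsWithStats(d)
print("top tab",[(st[i].tolist(),(c[i]+[150,165]).round(1)) for i in range(1,k) if st[i,4]>5])
# untouched things: side diffs start vs now
b=cv2.imread("pics/side0.png");x=(np.abs(s.astype(int)-b).max(2)>60).astype(np.uint8)[:,100:330]
k,l,st,c=cv2.connectedComponentsWithStats(x);print("changed",[(st[i].tolist()) for i in range(1,k) if st[i,4]>25])
E
```

```text
exp tab top px [235.326 270.186] [153.023 191.333]
s15 tab [([11, 10, 7, 6, 37], array([244.2, 262.4]))]
 bead dark px 290 diff well 0.0
s17 tab [([11, 10, 7, 6, 38], array([244.1, 262.5]))]
 bead dark px 293 diff well 2.9425555555555554
top tab []
changed [[180, 0, 50, 76, 2954], [178, 77, 35, 63, 1539], [182, 141, 25, 5, 48], [186, 148, 9, 13, 99], [190, 159, 40, 45, 1009], [138, 237, 13, 14, 115], [88, 250, 87, 51, 2752], [93, 299, 55, 15, 103], [110, 309, 7, 7, 27], [118, 313, 33, 8, 48], [91, 314, 71, 15, 326], [147, 315, 27, 28, 83], [93, 326, 47, 12, 121]]
```

The tab has moved about 2–3 cm from where I left it (pixel (244,262), expected (235,270)), so the tray was knocked. Measure it and push it home again.

Call:
arm_command(
  targets=[
    [[0,0,0,0,-4,2,0.5],[0,0,0,0,-8,3,0.5],[0,0,0,0,-12,3,0.5],[0,0,0,0,-16,3,0.5],[0,0,0,0,-18,3,0.5],[0,0,0,0,-18,3,0.5]],
  ],
)

```text
clock: 33.32
tool_pos: [0.4174, -0.3112, 0.2933]
orientation: [180.0, 0.0, -179.3]
force: [-1.2, 1.1, 0.1]
opening: 0.0437
```

```bash
python3 - <<'E'
from h import *
np.set_printoptions(precision=3,suppress=True)
t=snap("top","top18");print(ctrl.get_obs()["tool_pos"])
print("side est",on("side",244.2,260.8,.047))
g=t.max(2); roi=g[150:235,120:210]; print("roi pct",np.percentile(roi,[0,2,10,50]))
d=(roi<48).astype(np.uint8);k,l,st,c=cv2.connectedComponentsWithStats(d)
for i in range(1,k):
  if st[i,4]>5: print(st[i]+[120,150,0,0,0],c[i]+[120,150],on("top",*(c[i]+[120,150]),.045))
for r in range(160,226,3): print(r,g[r,128:180:2])
E
```

```text
[ 0.417 -0.31   0.293]
side est [0.535 0.111 0.047]
roi pct [ 57.  81.  85. 127.]
160 [192 190 191 180 133 115 113 113 114 112 113 112 113 114 114 167 194 192
 190 192 193 194 193 192 191 193]
163 [187 189 186 191 192 186 181 159 125 112 113 132 144 143 142 183 193 191
 192 194 190 192 193 193 193 191]
166 [ 85  89  92  97 106 108 117 122 100 100 104 146 169 172 179 183 188 191
 191 192 192 190 192 191 189 189]
169 [ 85  84  86  85  86  87  87  87  87  86  87  87  88  87  88  88 102 114
 127 174 194 190 190 191 190 189]
172 [ 84  84  86  84  86  87  86  86  86  86  87  87  88  88  88  87 103 112
 127 185 191 191 188 187 188 189]
175 [ 84  84  85  84  86  86  86  86  86  87  87  86  87  87  87  87 105 112
 128 183 188 189 190 187 188 188]
178 [ 83  84  84  84  85  85  85  86  86  86  87  86  87  87  88  88 109 112
 158 189 192 192 190 189 188 187]
181 [ 84  84  84  85  85  85  85  85  85  86  86  86  87  87  87  90 110 113
 164 190 188 188 188 187 187 186]
184 [ 84  84  84  85  85  84  84  86  85  85  86  86  87  87  86  95 109 111
 164 191 189 188 187 188 190 188]
187 [ 83  84  84  8
[... 723 characters left out ...]

 150 152 153 154 139 173 158 143]
208 [ 85  84  84  85  84  85  86  86  85  86  86  86  87  86 104 110 110 127
 184 187 185 184 186 186 189 191]
211 [ 85  85  85  85  86  86  86  86  86  86  86  86  87  87 105 108 109 125
 182 187 186 186 185 186 187 188]
214 [ 86  85  85  85  85  85  86  85  85  86  86  87  87  90 107 109 109 137
 183 188 188 187 188 189 188 187]
217 [ 85  86  86  86  86  86  86  86  86  86  87  87  87  93 108 109 111 162
 187 186 186 186 187 190 186 184]
220 [ 85  85  85  87  86  86  87  86  86  86  86  86  86  98 108 108 110 162
 186 184 185 188 186 186 187 186]
223 [ 85  85  86  86  86  86  86  85  85  86  87  87  86 102 110 109 110 163
 189 189 184 184 187 187 184 185]
```

The tab is now at about (0.533, 0.108), roughly 43 mm out and 24 mm aside. I'll go and push it home again.

Call:
arm_command(
  targets=[
    [[0,0,0.12,1.5,4,0,0.5],[0,0,0.24,3,8,0,0.6],[0,0,0.36,4.5,12,0,0.6],[0,0,0.48,6,16,0,0.6],[0,0,0.6,7.5,20,0,0.6],[0,0,0.72,8.5,24,-1,0.6],[0,0,0.84,9.5,28,-2,0.6],[0,0,0.96,10,32,-3,0.6]],
  ],
)

```text
clock: 34.03
tool_pos: [0.5172, 0.009, 0.266]
orientation: [180.0, 0.2, -123.7]
force: [1.1, -0.1, 0.2]
opening: 0.0523
```

Call:
arm_command(
  targets=[
    [[0,0,0.12,1.5,3.5,-2,0.6],[0,0,0.24,1.5,7,-4,0.6],[0,0,0.36,1.5,9.9,-6,0.6],[0,0,0.48,1.5,9.9,-8,0.6],[0,0,0.5,1.5,9.9,-10,0.6],[0,0,0.5,1.5,9.9,-10,0.6],[0,0,0.5,1.5,9.9,-10,0.6]],
  ],
)

```text
clock: 34.62
tool_pos: [0.5312, 0.1054, 0.1657]
orientation: [179.9, 0.1, -95.4]
force: [-0.3, 0.2, 1.0]
opening: 0.0525
```

```bash
python3 - <<'E'
from h import *
np.set_printoptions(precision=3,suppress=True)
o=ctrl.get_obs();print(o["tool_pos"],o["orientation"],o["opening"])
s=snap("side","side19")
d=(s[245:275,225:265].max(2)<60).astype(np.uint8);k,l,st,c=cv2.connectedComponentsWithStats(d)
print([(st[i]+[225,245,0,0,0]) for i in range(1,k) if st[i,4]>5]); print(px("side",[.533,.108,.047]))
E
```

```text
[0.531 0.105 0.166] [179.864   0.083 -95.443] 0.05254679424762974
[array([241, 260,   7,   6,  34])]
[245.098 260.053]
```

Call:
arm_command(
  targets=[
    [[0,0,0,0.3,0.2,-4,0.6],[0,0,0,0.3,0.2,-8,0.6],[0,0,0,0.3,0.2,-11.5,0.6],[0,0,0,0.3,0.2,-14,0.6],[0,0,0,0.3,0.2,-14.6,0.6],[0,0,0,0.3,0.2,-14.6,0],[0,0,0,0.3,0.2,-14.6,0],[0,0,0,0.3,0.2,-14.6,0]],
  ],
)

```text
clock: 35.33
tool_pos: [0.5368, 0.108, 0.0228]
orientation: [-179.8, 0.3, -95.4]
force: [0.8, -0.2, 0.7]
opening: 0.0383
```

Call:
arm_command(
  targets=[
    [[0,0,0,0,0,0,0],[0,0,0,0,0,0,0],[0,0,0,0,0,0,0],[0,0,0,0,0,0,0],[0,0,0,0,0,0,0]],
  ],
)

```text
clock: 35.75
tool_pos: [0.536, 0.1077, 0.0217]
orientation: [-179.9, 0.2, -95.4]
force: [-1.3, -0.8, 8.0]
opening: 0.0196
```

Call:
arm_command(
  targets=[
    [[0,0,0.01,0.6,0.3,0,0],[0,0,0.02,1.2,0.8,0,0],[0,0,0.03,1.7,1.6,0,0],[0,0,0.044,2.0,2.6,0,0],[0,0,0.044,2.1,3.4,0,0],[0,0,0.044,2.1,3.9,0,0],[0,0,0.044,2.1,4.4,0,0],[0,0,0.044,2.1,4.4,0,0]],
  ],
)

```text
clock: 36.42
tool_pos: [0.5566, 0.1511, 0.0218]
orientation: [-180.0, 0.1, -92.9]
force: [-2.4, -3.0, 10.1]
opening: 0.0198
```

Call:
arm_command(
  targets=[
    [[0,0,0,0,0.4,0,0],[0,0,0,0,0.7,0,0],[0,0,0,0,0.7,0,0]],
  ],
)

```text
clock: 36.67
tool_pos: [0.5564, 0.1526, 0.0217]
orientation: [179.9, -0.3, -92.9]
force: [9.9, -30.1, 11.2]
opening: 0.0194
```

Home again, stopped at 30 N. Release, clear out and do the last checks.

Call:
arm_command(
  targets=[
    [[0,0,0,0,-0.4,0,0.5],[0,0,0,0,-0.4,0,0.5],[0,0,0,0,-0.4,0,0.5],[0,0,0,0,-0.4,0,0.5],[0,0,0,0,-0.4,3,0.5],[0,0,0,0,-0.4,7,0.5],[0,0,0,0,-0.4,11,0.5],[0,0,0,0,-0.4,15,0.5]],
  ],
)

```text
clock: 37.33
tool_pos: [0.5556, 0.1548, 0.172]
orientation: [179.9, 0.2, -92.8]
force: [0.9, 0.4, 0.2]
opening: 0.0437
```

Call:
arm_command(
  targets=[
    [[0,0,0,-2,-4,3,0.5],[0,0,0,-4,-8,6,0.5],[0,0,0,-6,-12,9,0.5],[0,0,0,-8,-16,12,0.5],[0,0,0,-10,-20,12,0.5],[0,0,0,-10,-24,12,0.5],[0,0,0,-10,-28,12,0.5],[0,0,0,-10,-32,12,0.5]],
  ],
)

```text
clock: 38.0
tool_pos: [0.4579, -0.1283, 0.2904]
orientation: [-179.8, 0.2, -92.8]
force: [1.5, -0.5, -0.5]
opening: 0.0434
```

Call:
arm_command(
  targets=[
    [[0,0,0,0,-4,0,0.5],[0,0,0,0,-8,0,0.5],[0,0,0,0,-12,0,0.5],[0,0,0,0,-16,0,0.5],[0,0,0,0,-16,0,0.5],[0,0,0,0,-16,0,0.5]],
  ],
)

```text
clock: 38.5
tool_pos: [0.4582, -0.289, 0.2879]
orientation: [179.9, 0.2, -93.1]
force: [-0.4, 0.6, -0.4]
opening: 0.0434
```

```bash
python3 - <<'E'
from h import *
np.set_printoptions(precision=3,suppress=True)
o=ctrl.get_obs();print(o["tool_pos"],o["force"])
s=snap("side","side20");t=snap("top","top20");s0=cv2.imread("pics/side15.png");b=cv2.imread("pics/side0.png")
s6=cv2.imread("pics/side8.png")
def tab(im):
  d=(im[245:280,222:262].max(2)<60).astype(np.uint8);k,l,st,c=cv2.connectedComponentsWithStats(d)
  return [(st[i]+[222,245,0,0,0]).tolist() for i in range(1,k) if st[i,4]>4]
print("tab now",tab(s),"after 1st push",tab(s6),"exp",px("side",[.557,.151,.047]))
g=t.max(2); d=(g[180:215,140:180]<70).astype(np.uint8);k,l,st,c=cv2.connectedComponentsWithStats(d)
print("top tab",[(st[i].tolist(),on("top",*(c[i]+[140,180]),.047)) for i in range(1,k) if st[i,4]>4])
print("beads dark px",(s[270:300,205:245].max(2)<45).sum(),"before",(s0[270:300,205:245].max(2)<45).sum())
def wood(im):
  h=cv2.cvtColor(im,cv2.COLOR_BGR2HSV)[190:225,235:285];y,x=np.nonzero((h[...,0]>5)&(h[...,0]<20)&(h[...,1]>90));return len(x),x.mean()+235,y.mean()+190
print("handle",wood(b),wood(s))
# bead blobs in top view inside well
q=(g[150:240,85:140]<50).astype(np.uint8);k,l,st,c=cv2.connectedComponentsWithStats(q)
print("top dark in well",[(st[i,4],on("top",*(c[i]+[85,150]),.138).round(3)) for i in range(1,k) if st[i,4]>4])
for n,r in(("cone/jar/phone",(140,180,210,285)),("tin",(185,180,220,205)),("scissors",(262,228,305,250))):
  x0,y0,x1,y1=r;print(n,np.abs(s[y0:y1,x0:x1].astype(int)-b[y0:y1,x0:x1]).mean().round(2))
E
```

```text
[ 0.458 -0.289  0.288] [-0.356  0.562 -0.408]
tab now [[222, 277, 16, 3, 32]] after 1st push [] exp [235.326 270.186]
top tab [([12, 10, 5, 7, 33], array([0.552, 0.148, 0.047]))]
beads dark px 292 before 290
handle (110, np.float64(265.9909090909091), np.float64(201.1818181818182)) (110, np.float64(267.1727272727273), np.float64(201.64545454545456))
top dark in well [(np.int32(6), array([0.541, 0.289, 0.138])), (np.int32(35), array([0.431, 0.284, 0.138])), (np.int32(31), array([0.432, 0.262, 0.138]))]
cone/jar/phone 9.78
tin 6.44
scissors 8.82
```

```bash
python3 -c "
from plant import ctrl
print(ctrl.close_job())"
```

```text
the job is handed in; nothing more can be done
None
```

The job is done and handed in at about 38.5 s of the 210 s allowed; it reports no verdict.

**What I did:**
- **Board:** I slackened the knob, turned the board over the top by its bar, and locked it rim up.
- **Tray:** I pushed it home against the tie rail. It was later knocked about 4 cm out, after the beads had started moving. I pushed it home again once the beads were in and the scoop was down, so that second push came out of the asked order.
- **Beads:** I carried all 7 in one scoop load.
- **Scoop:** I set it back upright on its pad.

**Last checks:**
- **Beads in the well:** 7 counted in the side picture after the pour; the dark area was the same at the end (292 against 290 px). The bin mask had no dark pixels. A rough dark-spot count on the last top picture found only one small spot in the well (6 px), so it did not confirm the seven; I relied on the side view.
- **Tray:** the tab is within about 5 mm of its home place, and the push stopped at about 30 N.
- **Scoop:** its handle is within about 1 px of where it started.
- **Board level:** rim tilt measured -0.7°, from points whose height read about 6 mm low. The bar suggests it could be up to 2° off. I did not measure it again after locking.
- **Clamp:** about 1.3 rad by the wrist angle, which is tight.
- **Other things on the bench:** not touched as far as I know. Their picture areas did change a little between start and end. I put that down to shadows but did not confirm it.

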